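# Pack the ingredient rack for the next table

## Robot

A 6-joint arm with a two-finger parallel gripper is mounted at the origin on the work surface; the furniture and walls round the work are solid. World frame = base frame: x ahead of the robot, y to its left, z up, the work surface at z = 0. Lengths are in m, angles in rad, forces in N, time in s.
With the tool pointing down it reaches from about 0.375 to 0.9 m from the base axis. Payload 3.1 kg.
Tool frame: the origin (TCP) lies on the mounting face of the last link; the fingertips stand 182 mm ahead of it and the grasp point (between the pads) lies 164 mm ahead of it; z points along the fingers, y is the direction in which the jaws open and shut (so a half turn about z gives the same grasp; the last joint's range is limited). The gripper opens to 87 mm and grips with 3 to 60 N. Pads are 19 mm wide; open, the fingers measure 117 mm over their backs; the gripper's body (75 mm by 190 mm) begins 51 mm behind the grasp point.
Start: joints at [-1.51, 0.527, 1.433, -0, 1.181, -0.178], TCP at [0.148, -0.607, 0.405] pointing down, gripper open.
Joint ranges: [-3.08, 3.08], [-0.75, 2.2], [0.22, 2.44], [-1.43, 4.57], [0, 2.65], [-2.85, 2.85]. Speed limits (rad/s): [2.79, 2.79, 3.14, 3.14, 3.14, 3.14].

## Interface

Orientations are given as a unit quaternion [x, y, z, w].
In Python, from rig import robot, camera, camera_model gives the robot as it stands.
- The arm moves only by the tool drive_tool, never from a script. Its argument "plan" is a list that holds one entry, the list of rows, each a list of 6 numbers: the shift along the world's x, y, z in units of 2.5 cm (1.0 is 2.5 cm), then the turn, a rotation vector about the world's x, y, z in units of 6 degrees (1.0 is 6 degrees). A call has 1 to 8 rows; each row shifts and turns the commanded pose from where the row before left it; what a row does not reach is not made up. A row lasts 1/8 s, in which the tool goes at most 62.5 mm and 10.7 degrees, less where a joint would pass 70% of its speed; a pose out of reach is approached as far as the arm can. A call with a number of a shift or a turn outside -1 to 1 is refused whole. A call with a gripper value outside its range is refused whole. "grip" is the closure, from 0 (fully open) to 1 (shut), set as the call begins (left out, the last holds). The fingers move at their own pace and stop on an object; "force" is the grip in N (left out, the last holds). Time passes only in rows, so rows that do not move let the fingers close. It gives the time, the measured TCP pose, the force and the opening at its end, in the units of the state.
- robot.get_obs(): the state, without advancing time (a new reading comes with each control period).
- camera(name): name is "scene" or "side" or "wrist"; returns the picture (384x512x3 uint8, red, green, blue); there is no depth.
- camera_model(name): a dict with "K" (3x3 intrinsics, pixels), "world_to_cam" (4x4, takes a point from world to camera coordinates); the wrist camera has in their place "tool_from_camera" (4x4, takes a point from camera to tool coordinates, whose origin is the TCP and whose axes are the flange's). Camera axes: x right, y up, looking along -z (the intrinsics and any distortion apply to the point x, -y, -z); pixel columns grow to the right and rows downward; lengths in m; the calibration is good to about 2 mm. A picture is of the moment at which its call begins: read the wrist's pose just before it. camera_model takes no time and is no camera call.
- robot.hand_in(): hands the job in, once; it reports no verdict.
The state is a dict: "time": time; "q": joint angles; "joint_velocities": joint speeds; "joint_torque": joint torques, N m; "position": TCP position; "tool_rot": TCP orientation; "ft_force": force on the tool from outside, world axes, zero at the start; "moment": the same for the moment, N m; "grip_width": finger opening in m.
Only numpy, scipy, OpenCV 4.12 (cv2) and the standard library are available. Lean on these libraries where they do the work, as an engineer would, in place of code of your own. Each camera call takes 0.05 s, during which the arm holds its last target.

## Task

Pack the plywood rack for the next table: the amber bottle that stands on the table, the wide aluminium bottle and the smallest jar each go upright to the bottom of the well made for their size, and the dropper pipette is laid across the two pairs of leaning dowels. The amber bottle on the scale is being weighed, and the tall aluminium bottle and the bigger jar beside it are needed there: leave them where they are.

Things in the scene. Friction and masses are not known exactly. Their poses are not given: they have to be found in the camera images.
- rack: Fixed plywood rack. Origin on the table, z up, y along its 250 mm side. Board top 36 mm, well floor 8 mm above the table. Wells (x, y; diameter): wide (22, 73.5; 87), small (22, -7; 58), middle (22, -80.5; 73) mm. Pipette rest: two pairs of 8 mm dowels at x = -63, y = +45 and -45 mm, each a V across x, crotch 18 mm, tips 48 mm above the table and 48 mm apart; only the 8 mm base between.
- scale: Fixed black pocket scale with a steel pan on which an amber bottle stands (another scale, empty, is a bystander), 106 x 127 mm, 19 mm high; z up. Origin on the table under its middle.
- pipette: White plastic dropper pipette lying on the table beside the scale, 148 mm long, 14 mm wide and 15 mm high at its bulb, 12 g. Origin under its middle, on the table; its y axis runs along it, z up at the start. It can be taken across its middle (a 14 mm grasp). Either end may lie either way in the rack.
- amber_bottle: Amber bottle with black screw cap standing on the table, for the small well. Body 45 mm across up to about 70 mm, 104 mm high with the 25 mm cap. Origin at the centre of its underside, z up.
- wide_bottle: Wide, shorter aluminium bottle with a white cap, for the wide well. Body 73 mm across, 136 mm high; the cap is 54 mm across and reaches from 117 to 136 mm. Origin at the centre of its underside, z up. Take it by the cap.
- small_jar: Smallest jar, glass with a fixed green lid, for the middle well. Body 60 mm across up to 71 mm, 78 mm high with the 52 mm lid (fixed). Origin at the centre of its underside, z up.
- amber_on_scale: The same kind of amber bottle (45 mm across, 104 mm high), standing on the pan of the scale: stays. Origin at the centre of its underside, z up.
- tall_bottle: Tall, narrower aluminium bottle beside the scale, 66 mm across, 158 mm high: stays. Origin at the centre of its underside, z up.
- big_jar: Bigger glass jar with a black lid beside the scale, 72 mm across, 88 mm high: stays. Origin at the centre of its underside, z up.

How it is judged:
By the outcome, as a careful person would: the job done as asked, in the order asked, and still so for the second after the job is handed in, with the robot touching nothing.
It also fails if it takes over 112 s, if anything falls off the work surface, if the arm or the gripper's body presses on something with over 40 N, if the wrist force passes 120 N, or if a joint passes its speed limit or range.

## Working session

There is one attempt and no reset: what is moved stays moved. The work goes in short steps, Python scripts to look and compute and a tool call to move; the robot and the scene stay as the last step left them, time stands still between calls to the robot, and variables do not carry over. Pictures are saved under pics/ and viewed, and the job is handed in when it is done.

Besides the shell and the picture viewer there is one more tool, called after "Emit:" in YAML: its name, and indented under it one key for each argument. drive_tool: Moves the arm, as the interface text tells. Shifts and turns lie within -1 to 1; 1 stands for 2.5 cm of shift or 6 degrees of turn. Its arguments: {"type":"object","properties":{"plan":{"type":"array","items":{"type":"array","items":{"type":"array","items":{"type":"number","minimum":-1,"maximum":1}}}},"grip":{"type":"number"},"force":{"type":"number"}},"required":["plan"]}

```bash
mkdir -p pics; ls; cat > h.py <<'E'
import numpy as np,cv2
from rig import robot,camera,camera_model
def snap(n,f):
    im=camera(n); cv2.imwrite('pics/'+f,cv2.cvtColor(im,cv2.COLOR_RGB2BGR)); return im
E
python3 - <<'E'
from h import *
o=robot.get_obs(); print(o)
for n in ['scene','side','wrist']:
    snap(n,n+'0.png'); print(n,camera_model(n))
E
```

```text
pics
{'time': 0.0, 'q': array([-1.51052112e+00,  5.28443157e-01,  1.43388436e+00,  6.54638663e-06,
        1.18140133e+00, -1.78503547e-01]), 'joint_velocities': array([ 0.0026083 ,  0.0002497 , -0.00120048,  0.00124455, -0.00041346,
       -0.00142141]), 'joint_torque': array([-4.54209166e-04, -4.40043283e+01, -1.76591134e+01,  6.33994024e-02,
        5.83125022e-02, -1.79783856e-04]), 'position': array([ 0.14782896, -0.60691462,  0.40379107]), 'tool_rot': array([ 9.92881132e-01,  1.19104647e-01,  6.61243491e-05, -1.06605088e-03]), 'ft_force': array([-0.03895623, -0.67300432, -0.52037269]), 'moment': array([-0.00265232, -0.02198102,  0.00555895]), 'grip_width': 0.08663305761454528}
scene {'K': array([[460.65274389,   0.        , 259.53322597],
       [  0.        , 460.65274389, 183.59505819],
       [  0.        ,   0.        ,   1.        ]]), 'world_to_cam': array([[-0.80550707, -0.5924515 ,  0.01263285,  0.43540515],
       [ 0.33118211, -0.43239804,  0.83865985, -0.1932411 ],
       [-0.49140286,  0.67973022,  0.54450901, -1.02279959],
       [ 0.        ,  0.        ,  0.     
[... 277 characters left out ...]
449122, -0.40805777,  0.88740203, -0.15064823],
       [-0.37697372,  0.80356491,  0.46062376, -1.19948243],
       [ 0.        ,  0.        ,  0.        ,  1.        ]])}
wrist {'K': array([[338.18545409,   0.        , 257.67586541],
       [  0.        , 338.18545409, 193.9847041 ],
       [  0.        ,   0.        ,   1.        ]]), 'tool_from_camera': array([[-5.36740926e-05,  9.66048222e-01,  2.58361819e-01,
         7.11801000e-02],
       [ 9.99999997e-01,  6.72884160e-05, -4.38523087e-05,
        -1.30358240e-04],
       [-5.97482024e-05,  2.58361816e-01, -9.66048223e-01,
         1.93191606e-02],
       [ 0.00000000e+00,  0.00000000e+00,  0.00000000e+00,
         1.00000000e+00]])}
```

View pics/scene0.png

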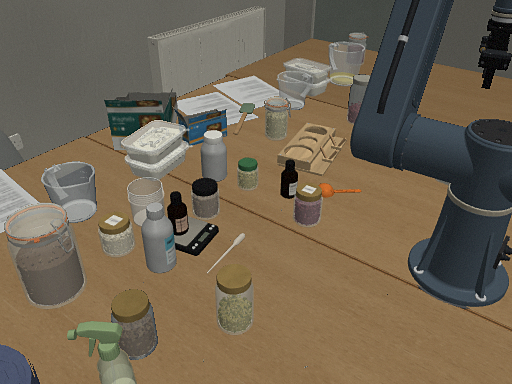

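View pics/side0.png

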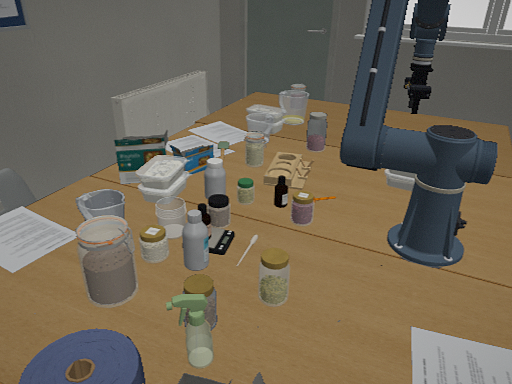

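View pics/wrist0.png

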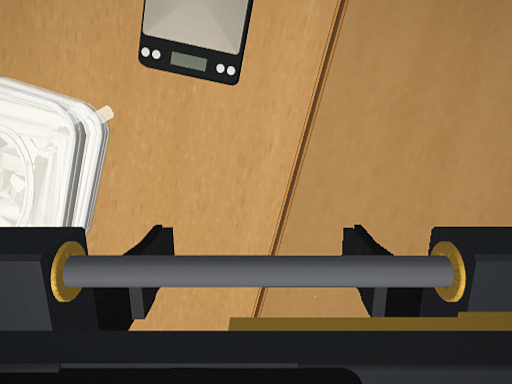

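The scene view shows the rack at (312,148), the free amber bottle at (289,180), the wide bottle at (213,155), the green-lid jar at (247,173), and the pipette from (208,272) to (243,236). I'll zoom in next.

```bash
cat >> h.py <<'E'
def ray(n,px,o=None,dummy=None):
    M=camera_model(n);K=M['K'];W=M['world_to_cam']
    d=np.array([(px[0]-K[0,2])/K[0,0],-(px[1]-K[1,2])/K[1,1],-1.])
    R=W[:3,:3];c=-R.T@W[:3,3]
    return c,R.T@d
def plane(n,px,z):
    c,d=ray(n,px); return c+d*(z-c[2])/d[2]
def proj(n,p):
    M=camera_model(n);K=M['K'];W=M['world_to_cam']
    q=W[:3,:3]@np.asarray(p,float)+W[:3,3]; return np.array([K[0,0]*q[0]/-q[2]+K[0,2],K[1,1]*-q[1]/-q[2]+K[1,2]])
E
python3 - <<'E'
from h import *
for n,pts in dict(scene=[(289,194),(213,178),(247,186),(208,272),(243,236),(312,150),(179,232),(160,266),(205,213)],side=[(281,205),(215,195),(245,202),(239,263),(256,236),(287,172)]).items():
    for p in pts: print(n,p,plane(n,p,0).round(3))
a=cv2.imread('pics/scene0.png')[100:290,130:370]; cv2.imwrite('pics/s0z.png',cv2.resize(a,None,fx=3.15,fy=3.15,interpolation=cv2.INTER_CUBIC))
a=cv2.imread('pics/side0.png')[130:290,170:350]; cv2.imwrite('pics/d0z.png',cv2.resize(a,None,fx=3.7,fy=3.7,interpolation=cv2.INTER_CUBIC))
E
```

```text
scene (289, 194) [ 0.46  -0.028  0.   ]
scene (213, 178) [0.68  0.037 0.   ]
scene (247, 186) [0.577 0.01  0.   ]
scene (208, 272) [ 0.435  0.334 -0.   ]
scene (243, 236) [0.45  0.191 0.   ]
scene (312, 150) [ 0.54  -0.283  0.   ]
scene (179, 232) [0.584 0.273 0.   ]
scene (160, 266) [0.532 0.384 0.   ]
scene (205, 213) [0.585 0.177 0.   ]
side (281, 205) [ 0.454 -0.02   0.   ]
side (215, 195) [0.687 0.021 0.   ]
side (245, 202) [0.571 0.017 0.   ]
side (239, 263) [0.433 0.325 0.   ]
side (256, 236) [0.448 0.187 0.   ]
side (287, 172) [ 0.535 -0.277  0.   ]
```

View pics/s0z.png

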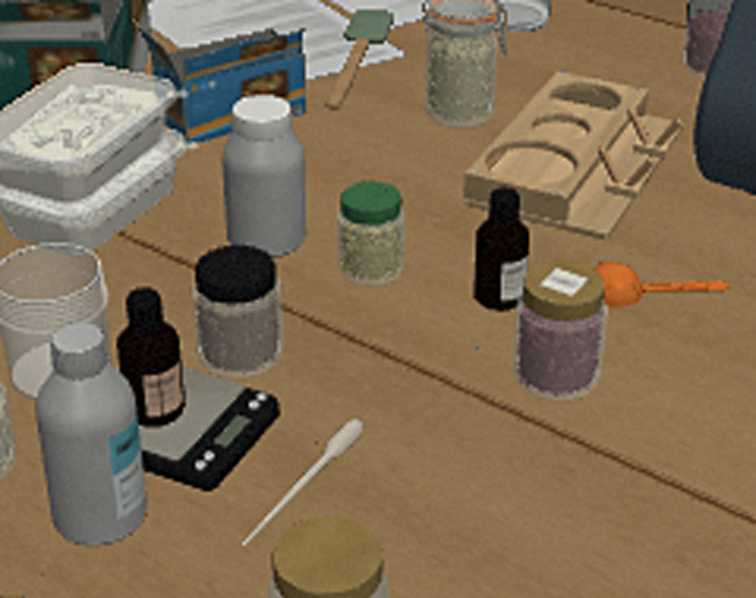

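View pics/d0z.png

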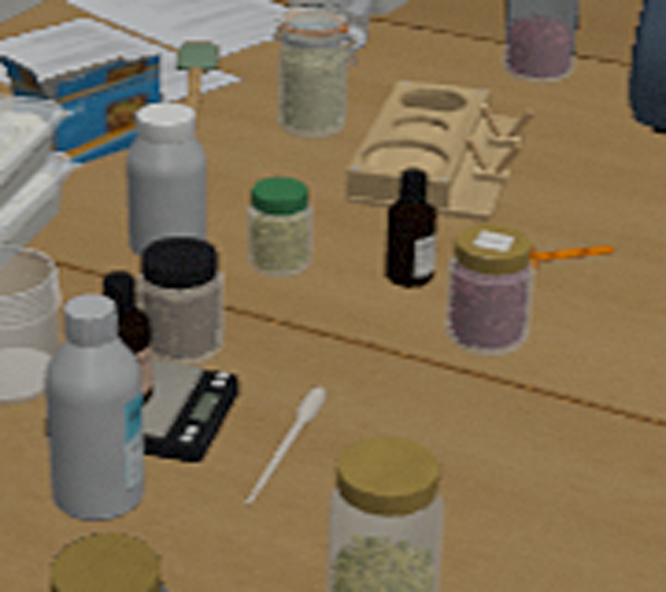

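Emit:
drive_tool:
  plan:
    - [[0.95,0.5,0.1,0,0,0.75],[0.95,0.5,0.1,0,0,0.75],[0.95,0.5,0.1,0,0,0.75],[0.95,0.5,0.1,0,0,0.75],[0.95,0.5,0.1,0,0,0.75],[0.95,0.5,0.1,0,0,0.75],[0.95,0.5,0.1,0,0,0.75],[0.95,0.5,0.1,0,0,0.75]]
  grip: 0
  force: 20

```text
time: 1.15
position: [0.3386, -0.5066, 0.4244]
tool_rot: [0.907, 0.421, 0.0, -0.0]
ft_force: [-0.0, -0.6, -0.6]
grip_width: 0.087
```

Emit:
drive_tool:
  plan:
    - [[0.95,0.5,0,0,0,0.75],[0.95,0.5,0,0,0,0.75],[0.95,0.5,0,0,0,0.75],[0.95,0.5,0,0,0,0.75],[0.95,0.5,0,0,0,0.75],[0.95,0.5,0,0,0,0.75],[0.95,0.5,0,0,0,0.75],[0.95,0.5,0,0,0,0.75]]

```text
time: 2.15
position: [0.5285, -0.4067, 0.4242]
tool_rot: [0.732, 0.681, -0.0, -0.001]
ft_force: [-0.2, -1.1, 0.4]
grip_width: 0.0871
```

Emit:
drive_tool:
  plan:
    - [[0,0,0,0,0,0],[0,0,0,0,0,0]]

```text
time: 2.4
position: [0.5274, -0.4073, 0.4243]
tool_rot: [0.733, 0.68, -0.0, -0.001]
ft_force: [-0.5, 0.5, -0.2]
grip_width: 0.0867
```

```bash
cat >> h.py <<'E'
from scipy.spatial.transform import Rotation as Ro
def wcam(o):
    T=np.eye(4);T[:3,:3]=Ro.from_quat(o['tool_rot']).as_matrix();T[:3,3]=o['position']
    return T@camera_model('wrist')['tool_from_camera']
def wplane(o,px,z):
    C=wcam(o);K=camera_model('wrist')['K']
    d=C[:3,:3]@np.array([(px[0]-K[0,2])/K[0,0],-(px[1]-K[1,2])/K[1,1],-1.]);c=C[:3,3]
    return c+d*(z-c[2])/d[2]
def wproj(o,p):
    C=wcam(o);K=camera_model('wrist')['K'];q=C[:3,:3].T@(np.asarray(p,float)-C[:3,3])
    return np.array([K[0,0]*q[0]/-q[2]+K[0,2],K[1,1]*q[1]/q[2]+K[1,2]])
def yaw(o):
    x=Ro.from_quat(o['tool_rot']).as_matrix()[:,0]; return np.degrees(np.arctan2(x[1],x[0]))
def look(f):
    import pickle
    o=robot.get_obs(); im=snap('wrist',f+'.png'); pickle.dump(o,open(f+'.pkl','wb'))
    print(o['time'],o['position'].round(4),yaw(o).round(2),o['tool_rot'].round(4),o['grip_width']); return o,im
def load(f):
    import pickle
    return pickle.load(open(f+'.pkl','rb')),cv2.imread('pics/'+f+'.png')
E
python3 - <<'E'
from h import *
look('w1')
E
```

```text
2.4 [ 0.5274 -0.4073  0.4243] 85.64 [ 7.335e-01  6.797e-01 -3.000e-04 -6.000e-04] 0.08673711006710103
```

View pics/w1.png

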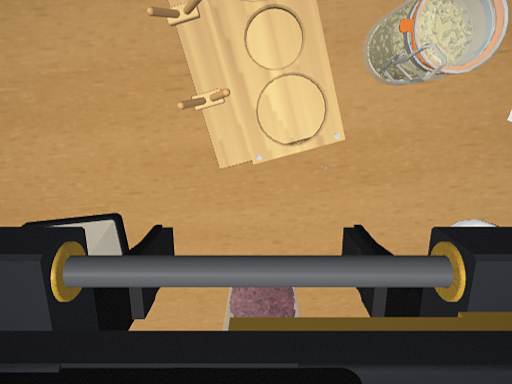

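The rack is seen from (185,0) to (345,165), with the middle well at (291,108) and the small well at (274,38). I'll shift +y to see all of it.

Emit:
drive_tool:
  plan:
    - [[0,1,0,0,0,0],[0,1,0,0,0,0],[0,1,0,0,0,0],[0,1,0,0,0,0],[0,0,0,0,0,0],[0,0,0,0,0,0]]

```text
time: 3.2
position: [0.528, -0.3075, 0.425]
tool_rot: [0.733, 0.68, -0.0, 0.001]
ft_force: [0.1, -0.9, 0.4]
grip_width: 0.0872
```

```bash
python3 - <<'E'
from h import *
look('w2')
E
```

```text
3.2 [ 0.528  -0.3075  0.425 ] 85.7 [ 7.331e-01  6.801e-01 -2.000e-04  7.000e-04] 0.08724859121029316
```

View pics/w2.png

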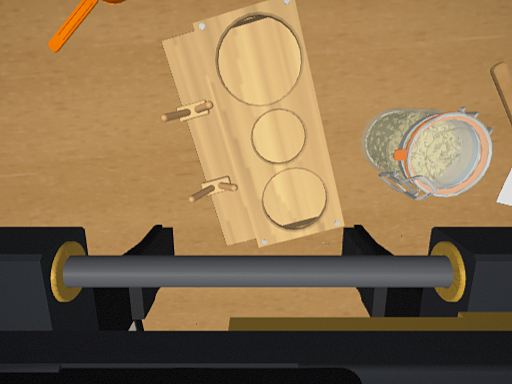

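The whole board is visible, with well rims at about (259,60), (278,136) and (295,198), and dowels at (190,110) and (214,188).

```bash
python3 - <<'E'
from h import *
o,im=load('w2')
g=cv2.cvtColor(im,cv2.COLOR_BGR2GRAY)
tops=[]
from scipy.optimize import least_squares
for (c0,D) in [((259,60),.087),((278,136),.058),((295,198),.073)]:
    # radial strongest edge near expected radius, in plane z=.036
    C=wplane(o,c0,.036)
    for it in range(4):
        pts=[]
        for a in np.arange(0,2*np.pi,np.pi/36):
            rs=np.arange(D/2-.007,D/2+.007,.0005)
            px=np.array([wproj(o,C+np.array([r*np.cos(a),r*np.sin(a),0])) for r in rs],np.float32)
            v=cv2.remap(cv2.GaussianBlur(g,(3,3),0).astype(np.float32),px[:,0].reshape(1,-1),px[:,1].reshape(1,-1),1)[0]
            d=np.abs(np.gradient(v)); i=d.argmax()
            if d[i]>3: pts.append(C[:2]+rs[i]*np.array([np.cos(a),np.sin(a)]))
        pts=np.array(pts)
        s=least_squares(lambda p:np.hypot(*(pts-p[:2]).T)-p[2],[C[0],C[1],D/2],loss='soft_l1',f_scale=.001).x
        C[:2]=s[:2]
    print(len(pts),s.round(4),np.abs(np.hypot(*(pts-s[:2]).T)-s[2]).mean()); tops.append(s[:2])
tops=np.array(tops)
v=tops[0]-tops[2]; print(np.hypot(*v), np.degrees(np.arctan2(v[1],v[0]))-90, np.hypot(*(tops[0]-tops[1])))
M=np.array([[.022,.0735],[.022,-.007],[.022,-.0805]])
ang=np.arctan2(v[1],v[0])-np.pi/2;R=np.array([[np.cos(ang),-np.sin(ang)],[np.sin(ang),np.cos(ang)]])
org=(tops-M@R.T).mean(0);print('org',org, 'wells',(org+M@R.T).round(4),'rest',(org+R@np.array([-.063,0])).round(4))
for p in [(-.063,.045,.018),(-.063,-.045,.018),(-.039,.045,.048),(-.087,.045,.048),(-.039,-.045,.048),(-.087,-.045,.048)]:
    q=np.append(org+R@np.array(p[:2]),p[2]); px=wproj(o,q);print(p,px.round(1),proj('scene',q).round(1)); cv2.circle(im,tuple(int(t) for t in px.round()),2,(0,0,255),-1)
for t in org+M@R.T: cv2.circle(im,tuple(int(t) for t in wproj(o,np.append(t,.036)).round()),2,(255,0,0),-1)
cv2.imwrite('pics/w2a.png',cv2.resize(im[:256,150:350],None,fx=2.3,fy=2.3))
E
```

```text
Traceback (most recent call last):
  File "h.py", line 24, in wproj
    C=wcam(o);K=camera_model('wrist')['K'];q=C[:3,:3].T@(np.asarray(p,float)-C[:3,3])
                ~~~~~~~~~~~~^^^^^^^^^
ValueError: time passes only in moves, steps and waits
```

```bash
python3 - <<'E'
import re
s=open('h.py').read()
s=s.replace("from rig import robot,camera,camera_model","from rig import robot,camera,camera_model as _cm\nimport os,pickle\ndef camera_model(n):\n    f='cm_'+n+'.pkl'\n    if not os.path.exists(f): pickle.dump(_cm(n),open(f,'wb'))\n    if n not in _C: _C[n]=pickle.load(open(f,'rb'))\n    return _C[n]\n_C={}")
open('h.py','w').write(s)
E
cat > rk.py <<'E'
from h import *
o,im=load('w2')
g=cv2.cvtColor(im,cv2.COLOR_BGR2GRAY)
tops=[]
from scipy.optimize import least_squares
for (c0,D) in [((259,60),.087),((278,136),.058),((295,198),.073)]:
    C=wplane(o,c0,.036)
    for it in range(4):
        pts=[]
        for a in np.arange(0,2*np.pi,np.pi/36):
            rs=np.arange(D/2-.007,D/2+.007,.0005)
            px=np.array([wproj(o,C+np.array([r*np.cos(a),r*np.sin(a),0])) for r in rs],np.float32)
            v=cv2.remap(cv2.GaussianBlur(g,(3,3),0).astype(np.float32),px[:,0].reshape(1,-1),px[:,1].reshape(1,-1),1)[0]
            d=np.abs(np.gradient(v)); i=d.argmax()
            if d[i]>3: pts.append(C[:2]+rs[i]*np.array([np.cos(a),np.sin(a)]))
        pts=np.array(pts)
        s=least_squares(lambda p:np.hypot(*(pts-p[:2]).T)-p[2],[C[0],C[1],D/2],loss='soft_l1',f_scale=.001).x
        C[:2]=s[:2]
    print(len(pts),s.round(4),np.abs(np.hypot(*(pts-s[:2]).T)-s[2]).mean()); tops.append(s[:2])
tops=np.array(tops)
v=tops[0]-tops[2]; print(np.hypot(*v), np.degrees(np.arctan2(v[1],v[0]))-90, np.hypot(*(tops[0]-tops[1])))
M=np.array([[.022,.0735],[.022,-.007],[.022,-.0805]])
ang=np.arctan2(v[1],v[0])-np.pi/2;R=np.array([[np.cos(ang),-np.sin(ang)],[np.sin(ang),np.cos(ang)]])
org=(tops-M@R.T).mean(0);print('org',org, 'wells',(org+M@R.T).round(4),'rest',(org+R@np.array([-.063,0])).round(4))
for p in [(-.063,.045,.018),(-.063,-.045,.018),(-.039,.045,.048),(-.087,.045,.048),(-.039,-.045,.048),(-.087,-.045,.048)]:
    q=np.append(org+R@np.array(p[:2]),p[2]); px=wproj(o,q);print(p,px.round(1),proj('scene',q).round(1)); cv2.circle(im,tuple(int(t) for t in px.round()),2,(0,0,255),-1)
for t in org+M@R.T: cv2.circle(im,tuple(int(t) for t in wproj(o,np.append(t,.036)).round()),2,(255,0,0),-1)
cv2.imwrite('pics/w2a.png',cv2.resize(im[:256,150:350],None,fx=2.3,fy=2.3))
E
python3 rk.py
```

```text
72 [ 0.5388 -0.1966  0.0418] 0.000963777967053786
72 [ 0.5537 -0.2732  0.0278] 0.0003189582539489451
72 [ 0.5669 -0.342   0.0348] 0.0019183729056068148
0.14812275855335166 10.94000739687857 0.07807209546266297
org [ 0.53062255 -0.27017992] wells [[ 0.5383 -0.1938]
 [ 0.5536 -0.2729]
 [ 0.5675 -0.345 ]] rest [ 0.4688 -0.2821]
(-0.063, 0.045, 0.018) [191.4 109.3] [327.2 158.2]
(-0.063, -0.045, 0.018) [215.2 185.2] [336.2 145.7]
(-0.039, 0.045, 0.048) [208.2 103.4] [320.6 147.8]
(-0.087, 0.045, 0.048) [163.8 116.1] [335.8 151.3]
(-0.039, -0.045, 0.048) [233. 186.] [329.9 135.7]
(-0.087, -0.045, 0.048) [191.  197.2] [344.5 138.8]
```

View pics/w2a.png

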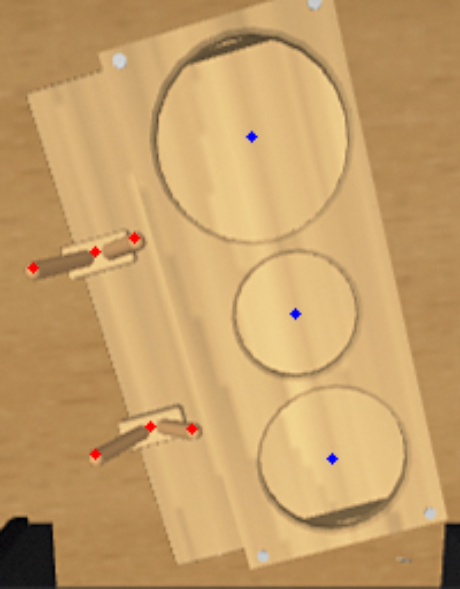

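The model points land on the dowels and well centres. Next I'll look at the bottles.

Emit:
drive_tool:
  plan:
    - [[0,1,0,0,0,0],[0,1,0,0,0,0],[0,1,0,0,0,0],[0,1,0,0,0,0],[0,1,0,0,0,0],[0,1,0,0,0,0],[0,0,0,0,0,0],[0,0,0,0,0,0]]

```text
time: 4.25
position: [0.5281, -0.1571, 0.425]
tool_rot: [0.733, 0.68, -0.0, 0.001]
ft_force: [-0.0, 0.9, -0.5]
grip_width: 0.0871
```

```bash
python3 - <<'E'
from h import *
look('w3')
E
```

```text
4.25 [ 0.5281 -0.1571  0.425 ] 85.73 [ 7.330e-01  6.803e-01 -1.000e-04  6.000e-04] 0.08708226845218886
```

View pics/w3.png

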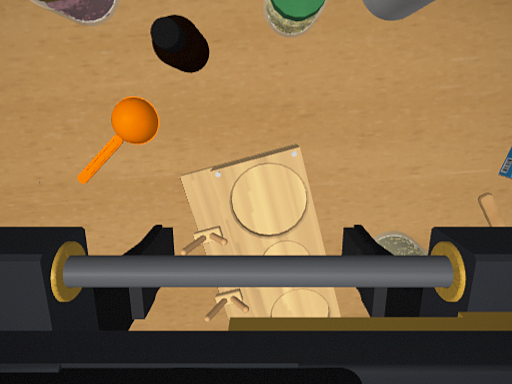

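The amber bottle is at (180,43), with the jar and wide bottle at the top edge. I'll move +y another 0.1.

Emit:
drive_tool:
  plan:
    - [[0,1,0,0,0,0],[0,1,0,0,0,0],[0,1,0,0,0,0],[0,1,0,0,0,0],[0,0,0,0,0,0],[0,0,0,0,0,0]]

```text
time: 5.05
position: [0.5282, -0.0582, 0.4248]
tool_rot: [0.733, 0.68, -0.0, 0.0]
ft_force: [0.9, 0.5, -0.1]
grip_width: 0.0872
```

```bash
python3 - <<'E'
from h import *
look('w4')
E
```

```text
5.05 [ 0.5282 -0.0582  0.4248] 85.65 [ 7.335e-01  6.797e-01 -1.000e-04  5.000e-04] 0.08718189887969742
```

View pics/w4.png

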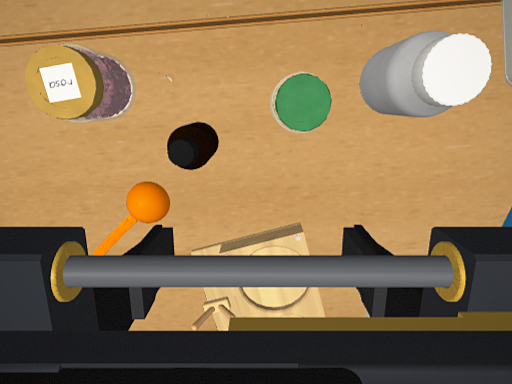

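```bash
python3 - <<'E'
from h import *
o,im=load('w4')
hsv=cv2.cvtColor(im,cv2.COLOR_BGR2HSV)
def comp(m,x0,y0,x1,y1):
    mm=np.zeros_like(m);mm[y0:y1,x0:x1]=m[y0:y1,x0:x1]
    c=max(cv2.findContours(mm,cv2.RETR_EXTERNAL,cv2.CHAIN_APPROX_NONE)[0],key=cv2.contourArea);return c
def fit(c,z):
    from scipy.optimize import least_squares
    P=np.array([wplane(o,p,z)[:2] for p in c[:,0,:].astype(float)])
    s=least_squares(lambda p:np.hypot(*(P-p[:2]).T)-p[2],[*P.mean(0),.03],loss='soft_l1',f_scale=.001).x
    return s.round(4)
g=comp(cv2.inRange(hsv,(45,80,40),(90,255,255)),260,60,345,140);print('jar',fit(g,.078),cv2.boundingRect(g))
w=comp(cv2.inRange(hsv,(0,0,225),(180,40,255)),400,20,500,115);print('wide',fit(w,.136),cv2.boundingRect(w))
a=comp(cv2.inRange(hsv,(0,0,0),(180,255,60)),150,110,230,180);print('amber',cv2.boundingRect(a))
y=comp(cv2.inRange(hsv,(15,80,80),(28,255,220)),10,35,105,125);print('rosa',fit(y,.09),fit(y,.1),cv2.boundingRect(y))
cv2.imwrite('pics/w4a.png',cv2.resize(cv2.convertScaleAbs(im[110:180,150:230],alpha=2.5,beta=20),None,fx=7,fy=7,interpolation=cv2.INTER_CUBIC))
E
```

```text
jar [0.5766 0.0096 0.0253] (275, 74, 56, 57)
wide [0.6848 0.025  0.025 ] (422, 33, 70, 72)
amber (168, 123, 50, 46)
rosa [0.3558 0.0444 0.0419] [0.3615 0.0433 0.0406] (10, 35, 95, 90)
```

View pics/w4a.png

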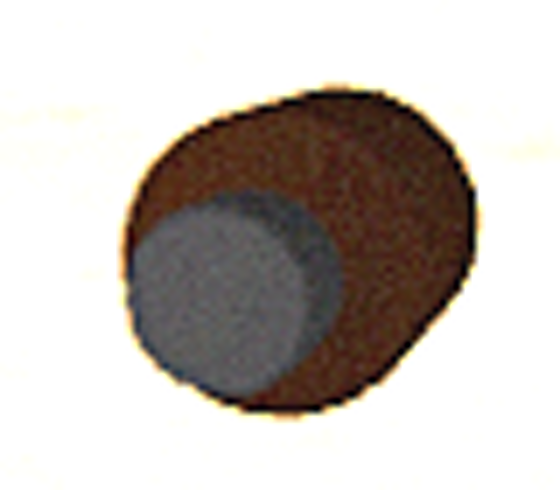

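```bash
python3 - <<'E'
from h import *
o,im=load('w4')
p=wplane(o,(181.1,152.1),.104);print(p.round(4))
for z,r in [(0,.0225),(.06,.0225),(.104,.0125)]:
    pts=np.array([wproj(o,[p[0]+r*np.cos(a),p[1]+r*np.sin(a),z]) for a in np.arange(0,6.28,.2)])
    cv2.polylines(im,[pts.round().astype(int)],True,(0,255,0),1)
cv2.imwrite('pics/w4b.png',cv2.resize(im[90:200,140:260],None,fx=5,fy=5,interpolation=cv2.INTER_NEAREST))
for P in [(p[0],p[1],.104),(p[0],p[1],0),(.5766,.0096,.078),(.6848,.025,.136)]: print(proj('scene',P).round(1),proj('side',P).round(1))
E
```

```text
[ 0.463  -0.0245  0.104 ]
[289.3 161.6] [280.6 176. ]
[287.5 194.3] [279.2 203.9]
[247.2 162. ] [244.7 180.1]
[212.6 133.9] [213.8 159.6]
```

View pics/w4b.png

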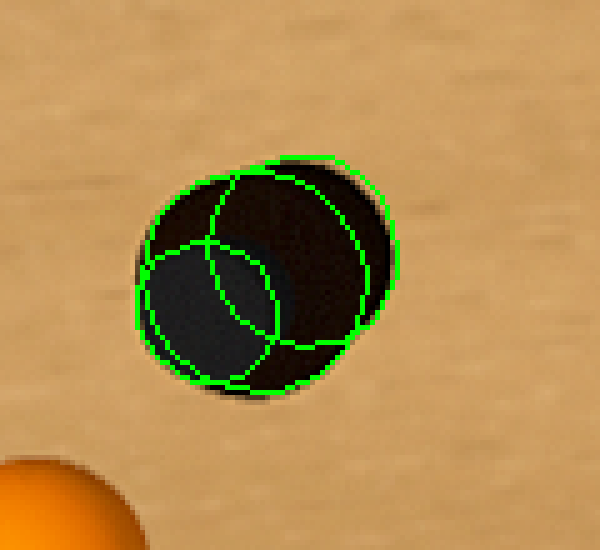

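Emit:
drive_tool:
  plan:
    - [[-0.65,0.34,-0.5,0,0,0.64],[-0.65,0.34,-0.5,0,0,0.64],[-0.65,0.34,-0.5,0,0,0.64],[-0.65,0.34,-0.5,0,0,0.64],[0,0,-0.8,0,0,0],[0,0,0,0,0,0],[0,0,0,0,0,0]]

```text
time: 5.98
position: [0.4635, -0.024, 0.3552]
tool_rot: [0.636, 0.772, 0.0, 0.001]
ft_force: [-0.7, 0.4, 0.4]
grip_width: 0.0871
```

```bash
python3 - <<'E'
from h import *
o,im=look('w5')
print((np.array([.463,-.0245])-o['position'][:2])/.025, Ro.from_quat(o['tool_rot']).as_matrix()[:,2])
E
```

```text
5.975 [ 0.4635 -0.024   0.3552] 100.98 [6.362e-01 7.715e-01 2.000e-04 6.000e-04] 0.08714374245349586
[-0.02022852 -0.02030571] [ 1.16197668e-03 -4.54170124e-04 -9.99999222e-01]
```

View pics/w5.png

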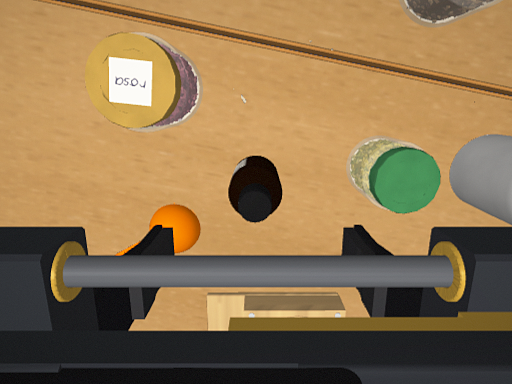

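```bash
python3 - <<'E'
from h import *
o,im=load('w5'); print(wplane(o,(175,228),.02),wplane(o,(153,225),.02),wplane(o,(254,205),.104))
o,im=load('w4'); print(wplane(o,(148,202),.02),wplane(o,(148,181),.02))
o,im=load('w3'); print(wplane(o,(134,121),.02),wplane(o,(134,97),.02),wplane(o,(158,121),.02))
E
```

```text
[ 0.39312719 -0.08742078  0.02      ] [ 0.37131669 -0.08843162  0.02      ] [ 0.46178965 -0.0238999   0.104     ]
[ 0.39585514 -0.09065357  0.02      ] [ 0.39993204 -0.06533939  0.02      ]
[ 0.39509523 -0.09531111  0.02      ] [ 0.39944312 -0.06981311  0.02      ] [ 0.42180817 -0.0973077   0.02      ]
```

Emit:
drive_tool:
  plan:
    - [[0,0,-0.9,0,0,0],[0,0,-0.9,0,0,0],[0,0,-0.9,0,0,0],[0,0,-0.9,0,0,0],[0,0,-0.9,0,0,0],[0,0,-0.8,0,0,0],[0,0,0,0,0,0]]

```text
time: 6.9
position: [0.4632, -0.0235, 0.2217]
tool_rot: [0.636, 0.772, -0.0, -0.001]
ft_force: [-0.6, -0.7, 0.2]
grip_width: 0.0872
```

Emit:
drive_tool:
  plan:
    - [[0,0,0,0,0,0],[0,0,0,0,0,0],[0,0,0,0,0,0],[0,0,0,0,0,0],[0,0,0,0,0,0],[0,0,0,0,0,0]]
  grip: 1
  force: 20

```text
time: 7.65
position: [0.4626, -0.0232, 0.2223]
tool_rot: [0.636, 0.772, -0.0, -0.0]
ft_force: [-0.9, -0.2, 3.0]
grip_width: 0.0438
```

Emit:
drive_tool:
  plan:
    - [[0,0,0.9,0,0,0],[0,0,0.9,0,0,0],[0,0,0.9,0,0,0],[0,0,0.8,0,0,0],[0.36,-1,0,0,0,0],[0.36,-1,0,0,0,0],[0.36,-1,0,0,0,0],[0.36,-1,0,0,0,0]]

```text
time: 8.65
position: [0.4989, -0.1239, 0.3094]
tool_rot: [0.636, 0.772, -0.0, -0.0]
ft_force: [0.1, -0.2, -2.1]
grip_width: 0.0436
```

Emit:
drive_tool:
  plan:
    - [[0.36,-1,0,0,0,0],[0.36,-1,0,0,0,0],[0.36,-1,0,0,0,0],[0.36,-1,0,0,0,0],[0.36,-1,0,0,0,0],[0.4,-1,0,0,0,0],[0,0,0,0,0,0],[0,0,0,0,0,0]]

```text
time: 9.65
position: [0.5532, -0.2723, 0.3089]
tool_rot: [0.636, 0.772, 0.0, -0.002]
ft_force: [0.1, 0.2, -1.6]
grip_width: 0.0444
```

```bash
python3 - <<'E'
from h import *
o,im=look('w6')
print((np.array([.5536,-.2729])-o['position'][:2])/.025,o['ft_force'])
a=snap('scene','s6.png')[:,:,::-1]; cv2.imwrite('pics/s6z.png',cv2.resize(a[80:230,250:400],None,fx=4,fy=4,interpolation=cv2.INTER_CUBIC))
E
```

```text
9.65 [ 0.5532 -0.2723  0.3089] 101.04 [ 6.358e-01  7.718e-01  1.000e-04 -1.600e-03] 0.04443060470772166
[ 0.01735067 -0.0220587 ] [ 0.11554708  0.21421163 -1.64239921]
```

View pics/w6.png

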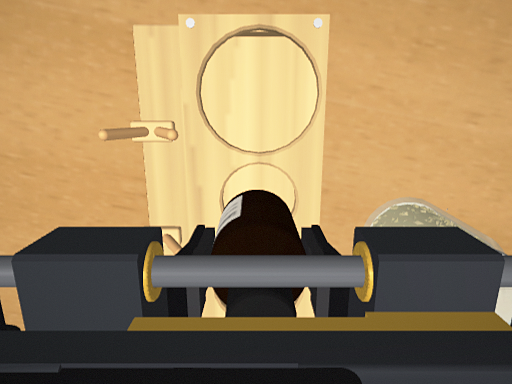

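View pics/s6z.png

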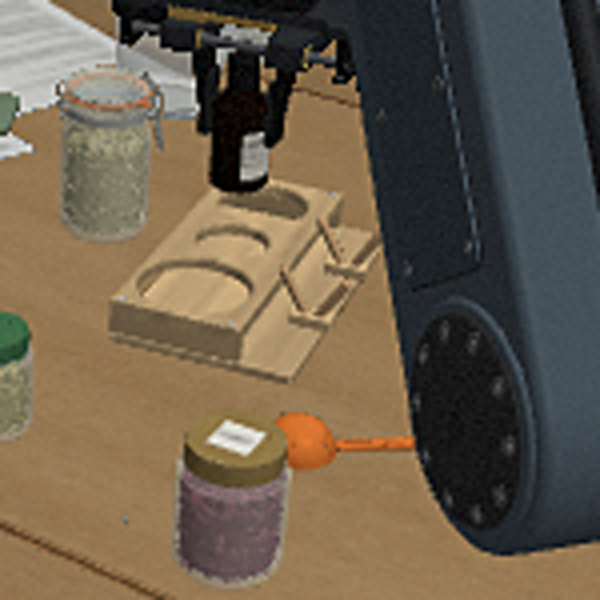

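```bash
python3 - <<'E'
from h import *
o,im=load('w2')
print(wplane(o,(395,150),.0),wplane(o,(448,155),.11),wplane(o,(403,155),.11))
print(plane('scene',(277,135),0))
E
```

```text
[ 0.69438492 -0.30341911  0.        ] [ 0.69748204 -0.29335823  0.11      ] [ 0.65810305 -0.29039598  0.11      ]
[ 0.68862118 -0.30157684  0.        ]
```

```bash
python3 - <<'E'
from h import *
for z in (.09,.1,.11,.12,.13,.14):
    print(z,proj('scene',(.695,-.298,z)).round(1),proj('side',(.695,-.298,z)).round(1))
a=cv2.imread('pics/scene0.png')[80:160,240:320]; b=cv2.imread('pics/side0.png')[115:195,215:295]
cv2.imwrite('pics/clip.png',cv2.resize(np.hstack([a,b]),None,fx=5,fy=5,interpolation=cv2.INTER_CUBIC))
E
```

```text
0.09 [275.7 110.4] [253.2 141.9]
0.1 [275.8 107.6] [253.2 139.5]
0.11 [275.9 104.7] [253.3 137.1]
0.12 [276.  101.9] [253.3 134.8]
0.13 [276.1  99. ] [253.3 132.4]
0.14 [276.2  96.1] [253.4 130. ]
```

View pics/clip.png

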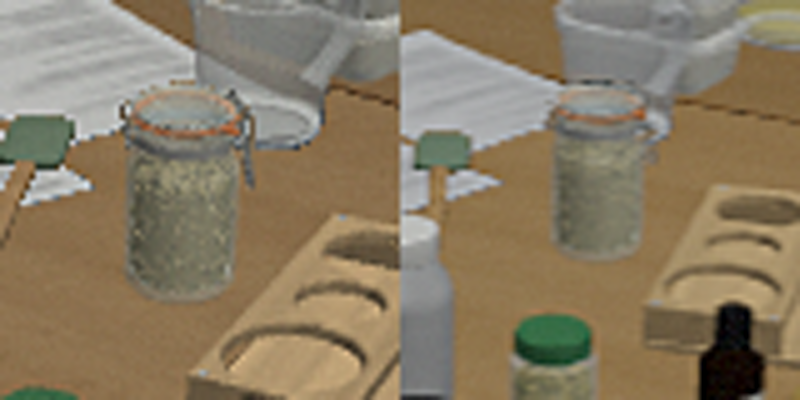

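Emit:
drive_tool:
  plan:
    - [[0,0,0,0,0,0.83],[0,0,0,0,0,0.83],[0,0,0,0,0,0.83],[0,0,0,0,0,0.83],[0,0,-0.8,0,0,0],[0,0,-0.5,0,0,0],[0,0,0,0,0,0],[0,0,0,0,0,0]]

```text
time: 10.75
position: [0.554, -0.2731, 0.2775]
tool_rot: [0.493, 0.87, -0.0, 0.0]
ft_force: [0.4, 0.2, -1.3]
grip_width: 0.0443
```

```bash
python3 - <<'E'
from h import *
o,im=look('w7')
print((np.array([.5536,-.2729])-o['position'][:2])/.025,o['ft_force'])
a=snap('scene','s7.png')[:,:,::-1]; cv2.imwrite('pics/s7z.png',cv2.resize(a[80:180,250:350],None,fx=5,fy=5,interpolation=cv2.INTER_CUBIC))
E
```

```text
10.75 [ 0.554  -0.2731  0.2775] 120.98 [ 4.926e-01  8.702e-01 -0.000e+00  2.000e-04] 0.044336784761007095
[-0.01757363  0.00970769] [ 0.44648937  0.2329414  -1.33802222]
```

View pics/w7.png

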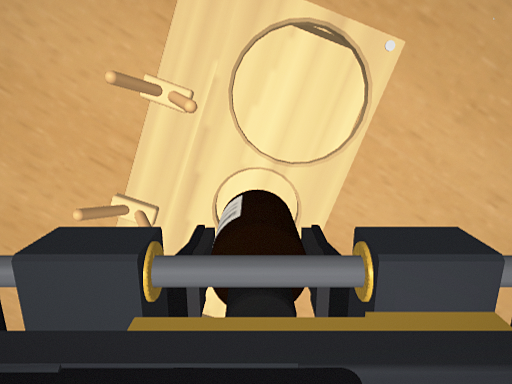

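View pics/s7z.png

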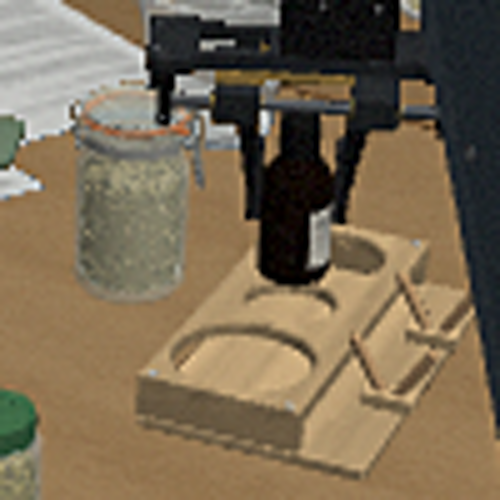

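Emit:
drive_tool:
  plan:
    - [[0,0,-0.5,0,0,0],[0,0,-0.5,0,0,0],[0,0,-0.4,0,0,0],[0,0,-0.2,0,0,0],[0,0,-0.2,0,0,0],[0,0,0,0,0,0]]

```text
time: 11.6
position: [0.5538, -0.2732, 0.2319]
tool_rot: [0.493, 0.87, 0.0, -0.0]
ft_force: [-0.4, -0.1, -1.3]
grip_width: 0.0442
```

Emit:
drive_tool:
  plan:
    - [[0,0,-0.06,0,0,0],[0,0,0,0,0,0]]

```text
time: 11.85
position: [0.5539, -0.2733, 0.231]
tool_rot: [0.493, 0.87, -0.0, 0.0]
ft_force: [-0.2, 0.2, -1.7]
grip_width: 0.044
```

Emit:
drive_tool:
  plan:
    - [[0,0,0,0,0,0],[0,0,0,0,0,0],[0,0,0,0,0,0]]
  grip: 0.3

```text
time: 12.22
position: [0.554, -0.2733, 0.2311]
tool_rot: [0.493, 0.87, -0.0, 0.0]
ft_force: [-0.3, -0.6, 0.7]
grip_width: 0.0597
```

```bash
python3 - <<'E'
from h import *
a=snap('scene','s8.png')[:,:,::-1]; cv2.imwrite('pics/s8z.png',cv2.resize(a[80:180,250:350],None,fx=5,fy=5,interpolation=cv2.INTER_CUBIC))
E
```

View pics/s8z.png

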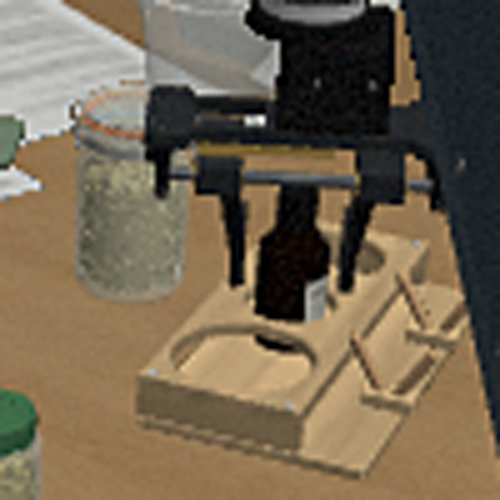

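Emit:
drive_tool:
  plan:
    - [[0,0,1,0,0,0],[0,0,1,0,0,0],[0,0,1,0,0,0],[0,0,1,0,0,0],[0,0,1,0,0,0],[0,0,1,0,0,0],[0,0.5,1,0,0,0],[0.4,1,0.6,0,0,-0.3]]

```text
time: 13.28
position: [0.5636, -0.2362, 0.4224]
tool_rot: [0.508, 0.862, -0.0, 0.001]
ft_force: [1.1, 0.6, -0.2]
grip_width: 0.0608
```

Emit:
drive_tool:
  plan:
    - [[0.5,1,0,0,0,-0.4],[0.5,1,0,0,0,-0.4],[0.5,1,0,0,0,-0.4],[0.5,1,0,0,0,-0.4],[0.5,1,0,0,0,-0.4],[0.5,1,0,0,0,-0.4],[0.5,0.6,0,0,0,-0.4],[0.4,0.5,0,0,0,-0.4]]
  grip: 0

```text
time: 14.28
position: [0.6616, -0.0573, 0.4207]
tool_rot: [0.643, 0.766, -0.0, -0.0]
ft_force: [0.7, -0.4, -0.9]
grip_width: 0.087
```

```bash
python3 - <<'E'
from h import *
o,im=look('w9')
print((np.array([.6848,.025])-o['position'][:2])/.025,o['ft_force'],o['q'])
E
```

```text
14.275 [ 0.6616 -0.0573  0.4207] 99.92 [ 6.433e-01  7.656e-01 -0.000e+00 -1.000e-04] 0.08699772699179066
[0.92610694 3.29124763] [ 0.66596336 -0.44020993 -0.93688732] [-2.54291824e-01  5.66246903e-01  1.30956370e+00  4.18710232e-05
  1.26593726e+00 -4.27513343e-01]
```

View pics/w9.png

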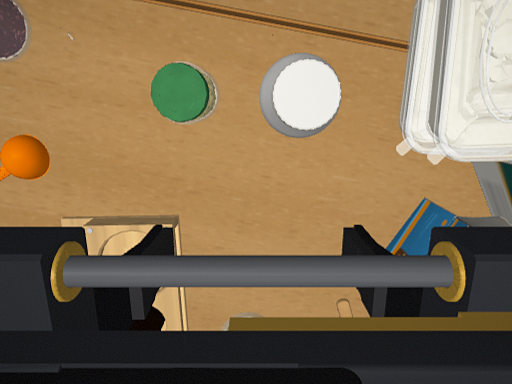

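```bash
python3 - <<'E'
from h import *
from scipy.optimize import least_squares
o,im=load('w9'); hsv=cv2.cvtColor(im,cv2.COLOR_BGR2HSV)
def fit(m,box,z):
    x0,y0,x1,y1=box;mm=np.zeros_like(m);mm[y0:y1,x0:x1]=m[y0:y1,x0:x1]
    c=max(cv2.findContours(mm,cv2.RETR_EXTERNAL,cv2.CHAIN_APPROX_NONE)[0],key=cv2.contourArea)
    P=np.array([wplane(o,p,z)[:2] for p in c[:,0,:].astype(float)])
    return least_squares(lambda p:np.hypot(*(P-p[:2]).T)-p[2],[*P.mean(0),.03],loss='soft_l1',f_scale=.001).x.round(4)
print(fit(cv2.inRange(hsv,(0,0,225),(180,40,255)),(255,45,350,145),.136))
print(fit(cv2.inRange(hsv,(45,80,40),(90,255,255)),(140,50,225,130),.078))
for p,z in [((403,150),.12),((405,110),.12),((435,155),.14),((425,200),.12),((388,255),.12)]: print(p,wplane(o,p,z))
E
```

```text
[0.685  0.0251 0.0248]
[0.5778 0.0099 0.0257]
(403, 150) [ 0.77555512 -0.00336515  0.12      ]
(405, 110) [0.76806076 0.02811115 0.12      ]
(435, 155) [ 0.7921855  -0.00171292  0.14      ]
(425, 200) [ 0.80644618 -0.04185884  0.12      ]
(388, 255) [ 0.78891079 -0.0974303   0.12      ]
```

```bash
python3 - <<'E'
from h import *
o,im=load('w9')
for px in [(403,150),(435,155)]:
  for z in (.04,.08,.12,.16): print(px,z,proj('scene',wplane(o,px,z)).round(1))
E
```

```text
(403, 150) 0.04 [189.8 146.8]
(403, 150) 0.08 [192.7 137. ]
(403, 150) 0.12 [195.7 126.7]
(403, 150) 0.16 [198.9 115.9]
(435, 155) 0.04 [181.2 143.5]
(435, 155) 0.08 [184.9 134.1]
(435, 155) 0.12 [188.7 124.2]
(435, 155) 0.16 [192.7 113.8]
```

Emit:
drive_tool:
  plan:
    - [[0.24,0.83,0,0,0,0],[0.23,0.82,0,0,0,0],[0.23,0.82,0,0,0,0],[0.23,0.82,0,0,0,0],[0,0,-0.8,0,0,0],[0,0,-0.8,0,0,0],[0,0,0,0,0,0],[0,0,0,0,0,0]]

```text
time: 15.32
position: [0.685, 0.0244, 0.3815]
tool_rot: [0.643, 0.766, 0.0, 0.0]
ft_force: [-0.2, 0.2, -0.1]
grip_width: 0.0872
```

Emit:
drive_tool:
  plan:
    - [[0,0.03,-0.8,0,0,0],[0,0,-0.8,0,0,0],[0,0,-0.8,0,0,0],[0,0,-0.5,0,0,0],[0,0,-0.28,0,0,0],[0,0,0,0,0,0]]

```text
time: 16.08
position: [0.6847, 0.0248, 0.3014]
tool_rot: [0.643, 0.766, 0.0, 0.0]
ft_force: [-0.3, 0.4, 0.1]
grip_width: 0.0871
```

Emit:
drive_tool:
  plan:
    - [[0,0,0,0,0,0],[0,0,0,0,0,0],[0,0,0,0,0,0],[0,0,0,0,0,0],[0,0,0,0,0,0],[0,0,0,0,0,0]]
  grip: 1
  force: 35

```text
time: 16.82
position: [0.6847, 0.0248, 0.3014]
tool_rot: [0.643, 0.766, 0.0, 0.0]
ft_force: [0.2, 0.2, 0.7]
grip_width: 0.0531
```

```bash
python3 - <<'E'
from h import *
a=snap('scene','s10.png')[:,:,::-1]; cv2.imwrite('pics/s10z.png',cv2.resize(a[80:200,150:300],None,fx=4,fy=4,interpolation=cv2.INTER_CUBIC))
E
```

```text
(no output)
```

View pics/s10z.png

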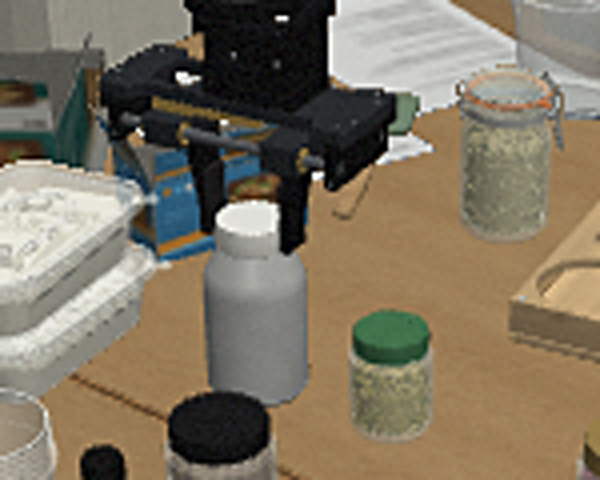

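Emit:
drive_tool:
  plan:
    - [[0,0,0.5,0,0,0],[0,0,0.9,0,0,0],[0,0,1,0,0,0],[0,0,1,0,0,0],[0,-0.74,0,0,0,0],[-0.5,-0.8,0,0,0,0],[-0.6,-0.9,0,0,0,0],[-0.6,-0.9,0,0,0,0]]

```text
time: 17.88
position: [0.6401, -0.0608, 0.3841]
tool_rot: [0.643, 0.765, -0.001, -0.002]
ft_force: [0.4, 0.2, -5.6]
grip_width: 0.0531
```

Emit:
drive_tool:
  plan:
    - [[-0.6,-0.9,0,0,0,0],[-0.6,-0.9,0,0,0,0],[-0.6,-0.9,0,0,0,0],[-0.7,-0.9,0,0,0,0],[-0.7,-0.9,0,0,0,0],[-0.7,-0.7,0,0,0,0.17],[-0.25,-0.2,0,0,0,0],[0,0,0,0,0,0]]

```text
time: 18.88
position: [0.5374, -0.1943, 0.3855]
tool_rot: [0.637, 0.771, 0.0, -0.001]
ft_force: [0.8, -0.3, -4.5]
grip_width: 0.0533
```

```bash
python3 - <<'E'
from h import *
o,im=look('w11')
print((np.array([.5383,-.1938])-o['position'][:2])/.025,o['ft_force'],o['q'])
a=snap('scene','s11.png')[:,:,::-1]; cv2.imwrite('pics/s11z.png',cv2.resize(a[80:200,220:370],None,fx=4,fy=4,interpolation=cv2.INTER_CUBIC))
E
```

```text
18.875 [ 0.5374 -0.1943  0.3855] 100.86 [ 0.637   0.7708  0.     -0.001 ] 0.053268334843065014
[0.03444507 0.01833493] [ 0.75463991 -0.25041931 -4.48845619] [-5.42395269e-01  4.79114005e-01  1.58919953e+00  3.93079439e-04
  1.07528880e+00 -7.32120928e-01]
```

View pics/w11.png

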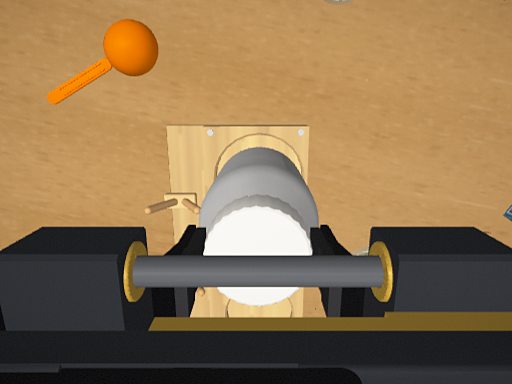

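View pics/s11z.png

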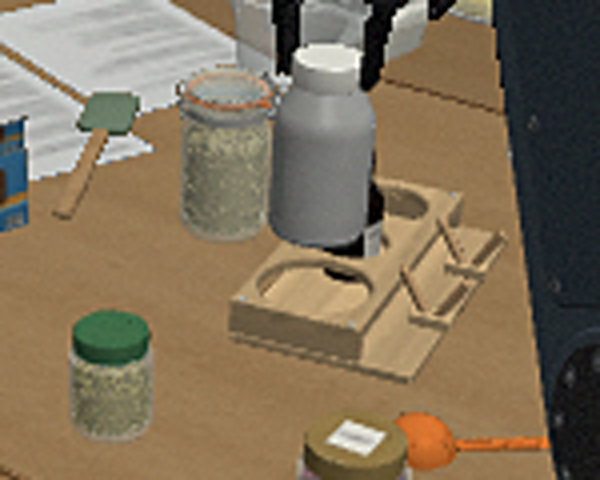

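Emit:
drive_tool:
  plan:
    - [[0.03,0.02,-0.6,0,0,0],[0,0,-0.6,0,0,0],[0,0,-0.5,0,0,0],[0,0,-0.4,0,0,0],[0,0,-0.3,0,0,0],[0,0,-0.25,0,0,0],[0,0,-0.2,0,0,0],[0,0,0,0,0,0]]

```text
time: 19.98
position: [0.539, -0.1932, 0.3147]
tool_rot: [0.636, 0.772, -0.0, -0.0]
ft_force: [0.1, -0.5, -3.2]
grip_width: 0.053
```

Emit:
drive_tool:
  plan:
    - [[0,0,-0.1,0,0,0],[0,0,-0.08,0,0,0],[0,0,0,0,0,0]]

```text
time: 20.35
position: [0.5391, -0.1932, 0.3104]
tool_rot: [0.636, 0.772, -0.0, -0.0]
ft_force: [1.0, 0.6, -3.2]
grip_width: 0.053
```

Emit:
drive_tool:
  plan:
    - [[0,0,-0.06,0,0,0],[0,0,0,0,0,0]]

```text
time: 20.6
position: [0.5392, -0.1933, 0.3094]
tool_rot: [0.636, 0.772, 0.0, 0.0]
ft_force: [0.0, -0.9, -1.7]
grip_width: 0.0529
```

Emit:
drive_tool:
  plan:
    - [[0,0,0,0,0,0],[0,0,0,0,0,0],[0,0,0,0,0,0],[0,0,0,0,0,0]]
  grip: 0.1
  force: 20

```text
time: 21.1
position: [0.5392, -0.1933, 0.3091]
tool_rot: [0.636, 0.772, 0.0, 0.0]
ft_force: [0.7, -0.7, 0.3]
grip_width: 0.0767
```

```bash
python3 - <<'E'
from h import *
a=snap('scene','s12.png')[:,:,::-1]; cv2.imwrite('pics/s12z.png',cv2.resize(a[80:200,220:370],None,fx=4,fy=4,interpolation=cv2.INTER_CUBIC))
E
```

```text
(no output)
```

View pics/s12z.png

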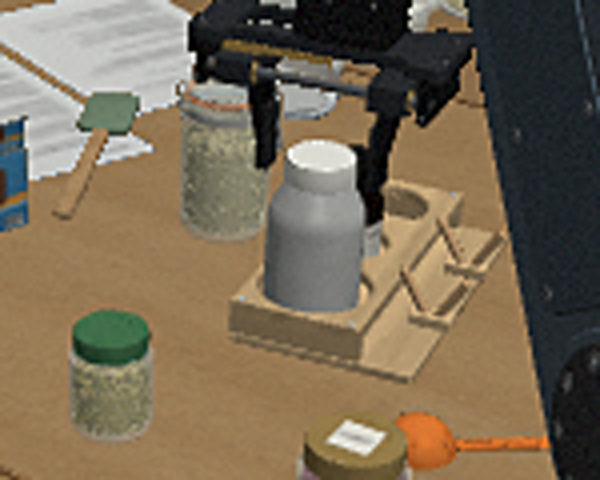

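Emit:
drive_tool:
  plan:
    - [[0,0,1,0,0,0],[0,0,1,0,0,0],[0,0,1,0,0,0],[0.2,0.9,0.2,0,0,-0.6],[0.2,0.9,0,0,0,-0.6],[0.2,0.9,0,0,0,-0.6],[0.2,0.9,0,0,0,-0.6],[0.2,0.9,0,0,0,-0.6]]
  grip: 0

```text
time: 22.15
position: [0.5642, -0.08, 0.389]
tool_rot: [0.75, 0.662, -0.0, 0.0]
ft_force: [0.6, 0.4, -0.1]
grip_width: 0.0871
```

Emit:
drive_tool:
  plan:
    - [[0.2,0.9,0,0,0,-0.7],[0.2,0.9,0,0,0,-0.75],[0.12,0.9,0,0,0,-0.7],[0,0.9,0,0,0,0],[0,0,-0.5,0,0,0],[0,0,0,0,0,0],[0,0,0,0,0,0]]

```text
time: 23.02
position: [0.5772, 0.0084, 0.3761]
tool_rot: [0.819, 0.574, -0.0, -0.0]
ft_force: [0.8, 0.4, 0.3]
grip_width: 0.0868
```

```bash
python3 - <<'E'
from h import *
o,im=look('w13')
print((np.array([.5772,.0098])-o['position'][:2])/.025,o['ft_force'],o['q'])
E
```

```text
23.025 [0.5772 0.0084 0.3761] 70.02 [ 8.190e-01  5.737e-01 -3.000e-04 -1.000e-04] 0.08682184302345142
[0.00141603 0.056388  ] [0.75944225 0.38326817 0.27192784] [-1.78911660e-01  4.98117041e-01  1.58458277e+00 -2.99155490e-04
  1.05946304e+00  1.69896965e-01]
```

View pics/w13.png

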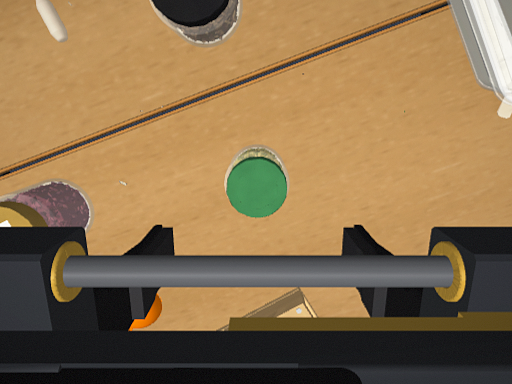

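Emit:
drive_tool:
  plan:
    - [[0,0.05,-0.9,0,0,0],[0,0,-0.9,0,0,0],[0,0,-0.9,0,0,0],[0,0,-0.9,0,0,0],[0,0,-0.9,0,0,0],[0,0,-0.9,0,0,0],[0,0,-0.7,0,0,0],[0,0,0,0,0,0]]

```text
time: 24.08
position: [0.5768, 0.0102, 0.2228]
tool_rot: [0.819, 0.574, -0.001, -0.001]
ft_force: [0.3, -0.2, -0.1]
grip_width: 0.0873
```

Emit:
drive_tool:
  plan:
    - [[0,0,0,0,0,0],[0,0,0,0,0,0],[0,0,0,0,0,0],[0,0,0,0,0,0],[0,0,0,0,0,0]]
  grip: 1
  force: 25

```text
time: 24.7
position: [0.5771, 0.0106, 0.2246]
tool_rot: [0.819, 0.574, 0.0, 0.0]
ft_force: [-0.7, 0.8, 4.8]
grip_width: 0.0589
```

Emit:
drive_tool:
  plan:
    - [[0,0,0.6,0,0,0],[0,0,1,0,0,0],[0,0,1,0,0,0],[0,0,1,0,0,0],[0,0,1,0,0,0],[0,0,1,0,0,0],[0,0,1,0,0,0],[0,-0.6,0.3,0,0,0]]

```text
time: 25.7
position: [0.5772, -0.0043, 0.3984]
tool_rot: [0.818, 0.575, 0.001, 0.001]
ft_force: [-0.1, -1.3, -2.5]
grip_width: 0.0588
```

Emit:
drive_tool:
  plan:
    - [[0,-0.9,0,0,0,0],[0,-1,0,0,0,0],[0,-1,0,0,0,0],[0,-1,0,0,0,0],[0,-1,0,0,0,0],[-0.1,-1,0,0,0,0],[-0.1,-1,0,0,0,0],[-0.1,-1,0,0,0,0]]

```text
time: 26.7
position: [0.5688, -0.2037, 0.3955]
tool_rot: [0.819, 0.574, -0.001, -0.001]
ft_force: [-0.1, 0.2, -2.9]
grip_width: 0.0585
```

Emit:
drive_tool:
  plan:
    - [[-0.1,-1,0,0,0,0],[0,-1,0,0,0,0],[0,-1,0,0,0,0],[0,-1,0,0,0,0],[0,-1,0,0,0,0],[0,-0.7,0,0,0,0],[0,0,0,0,0,0],[0,0,0,0,0,0]]

```text
time: 27.7
position: [0.5671, -0.3438, 0.3963]
tool_rot: [0.819, 0.574, 0.0, -0.001]
ft_force: [0.2, -0.7, -3.0]
grip_width: 0.0588
```

```bash
python3 - <<'E'
from h import *
o,im=look('w14')
print((np.array([.5675,-.345])-o['position'][:2])/.025,o['ft_force'],o['q'])
a=snap('scene','s14.png')[:,:,::-1]; cv2.imwrite('pics/s14z.png',cv2.resize(a[60:180,220:370],None,fx=4,fy=4,interpolation=cv2.INTER_CUBIC))
E
```

```text
27.7 [ 0.5671 -0.3438  0.3963] 70.1 [ 8.186e-01  5.743e-01  1.000e-04 -8.000e-04] 0.05880657254704381
[ 0.01750772 -0.04701746] [ 0.19205117 -0.70800093 -2.99838837] [-7.13342282e-01  5.89039661e-01  1.33809902e+00  6.28828367e-04
  1.21585756e+00 -3.66255766e-01]
```

View pics/w14.png

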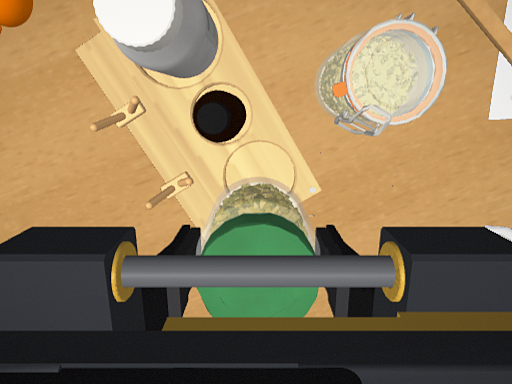

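View pics/s14z.png

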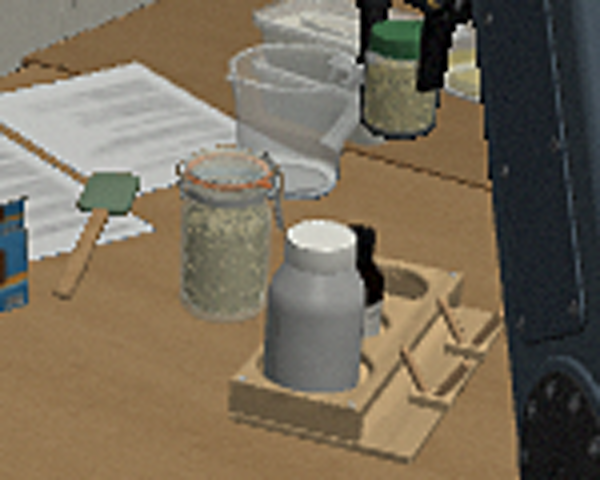

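```bash
python3 - <<'E'
from h import *
o,im=load('w14')
for c,r in [((.5675,-.345),.0365),((.5536,-.2729),.029),((.5383,-.1938),.0435)]:
    pts=np.array([wproj(o,[c[0]+r*np.cos(a),c[1]+r*np.sin(a),.036]) for a in np.arange(0,6.28,.1)])
    cv2.polylines(im,[pts.round().astype(int)],True,(0,0,255),1)
cv2.imwrite('pics/w14a.png',cv2.resize(im[0:240,60:360],None,fx=2.5,fy=2.5))
E
```

```text
(no output)
```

View pics/w14a.png

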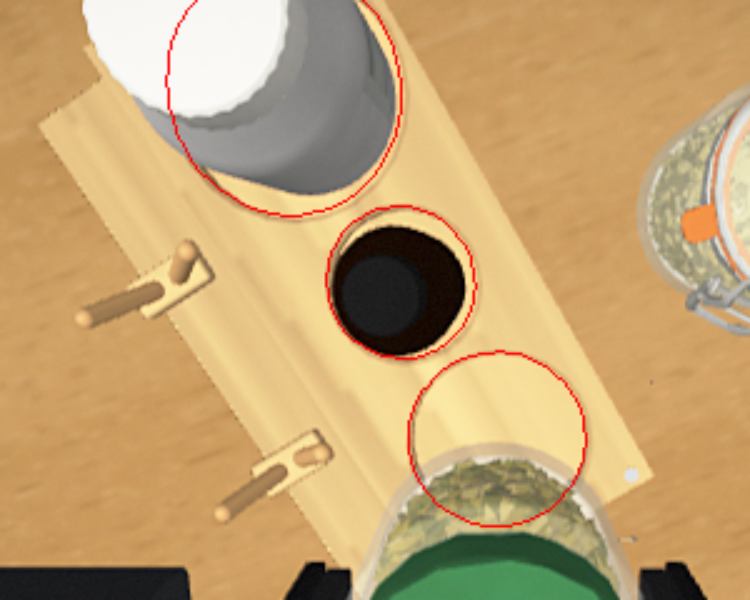

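Emit:
drive_tool:
  plan:
    - [[0.02,-0.05,-0.8,0,0,0],[0,0,-0.9,0,0,0],[0,0,-0.9,0,0,0],[0,0,-0.9,0,0,0],[0,0,-0.7,0,0,0],[0,0,-0.5,0,0,0],[0,0,0,0,0,0]]

```text
time: 28.68
position: [0.5675, -0.3453, 0.2781]
tool_rot: [0.819, 0.574, -0.0, -0.001]
ft_force: [0.1, 0.2, -2.5]
grip_width: 0.0587
```

Emit:
drive_tool:
  plan:
    - [[0,0,-0.4,0,0,0],[0,0,-0.4,0,0,0],[0,0,-0.3,0,0,0],[0,0,-0.3,0,0,0],[0,0,-0.2,0,0,0],[0,0,0,0,0,0]]

```text
time: 29.42
position: [0.5675, -0.3457, 0.2384]
tool_rot: [0.819, 0.574, -0.0, -0.0]
ft_force: [-0.5, -0.2, -1.5]
grip_width: 0.0589
```

Emit:
drive_tool:
  plan:
    - [[0,0,-0.1,0,0,0],[0,0,-0.1,0,0,0],[0,0,-0.05,0,0,0],[0,0,0,0,0,0]]

```text
time: 29.92
position: [0.5677, -0.3457, 0.2328]
tool_rot: [0.819, 0.574, 0.0, 0.0]
ft_force: [0.2, 0.0, -1.1]
grip_width: 0.0586
```

Emit:
drive_tool:
  plan:
    - [[0,0,-0.05,0,0,0],[0,0,0,0,0,0]]

```text
time: 30.18
position: [0.5677, -0.3458, 0.2326]
tool_rot: [0.819, 0.574, 0.0, 0.0]
ft_force: [-2.2, 1.5, 4.3]
grip_width: 0.0589
```

Emit:
drive_tool:
  plan:
    - [[0,0,0,0,0,0],[0,0,0,0,0,0],[0,0,0,0,0,0]]
  grip: 0.12
  force: 20

```text
time: 30.55
position: [0.5677, -0.3458, 0.2313]
tool_rot: [0.819, 0.574, 0.0, 0.0]
ft_force: [0.4, 0.3, -0.7]
grip_width: 0.0752
```

```bash
python3 - <<'E'
from h import *
a=snap('scene','s15.png')[:,:,::-1]; cv2.imwrite('pics/s15z.png',cv2.resize(a[60:180,220:370],None,fx=4,fy=4,interpolation=cv2.INTER_CUBIC))
E
```

```text
(no output)
```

View pics/s15z.png

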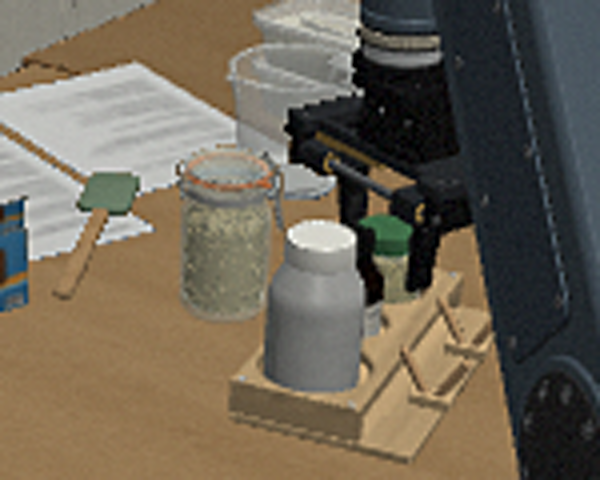

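Emit:
drive_tool:
  plan:
    - [[0,0,1,0,0,0],[0,0,1,0,0,0],[0,0,1,0,0,0],[0,0,1,0,0,0],[0,0,1,0,0,0],[0,0,1,0,0,0],[0,0.2,1,0,0,0],[0,0.8,0.2,0,0,0]]

```text
time: 31.6
position: [0.5679, -0.3212, 0.4132]
tool_rot: [0.819, 0.574, 0.001, 0.002]
ft_force: [0.4, -0.2, -0.5]
grip_width: 0.0766
```

Emit:
drive_tool:
  plan:
    - [[-0.25,1,0,0,0,0.23],[-0.25,1,0,0,0,0.23],[-0.25,1,0,0,0,0.23],[-0.25,1,0,0,0,0.23],[-0.25,1,0,0,0,0.23],[-0.25,1,0,0,0,0.23],[-0.25,1,0,0,0,0.23],[-0.25,1,0,0,0,0.23]]
  grip: 0.4

```text
time: 32.6
position: [0.5172, -0.1191, 0.4115]
tool_rot: [0.759, 0.651, 0.0, 0.0]
ft_force: [0.5, 0.6, 0.2]
grip_width: 0.0518
```

Emit:
drive_tool:
  plan:
    - [[-0.25,1,0,0,0,0.23],[-0.25,1,0,0,0,0.23],[-0.25,1,0,0,0,0.23],[-0.25,1,0,0,0,0.23],[-0.25,1,0,0,0,0.23],[-0.25,1,0,0,0,0.23],[-0.25,1,0,0,0,0.23],[-0.25,1,0,0,0,0.23]]

```text
time: 33.6
position: [0.4669, 0.0807, 0.4116]
tool_rot: [0.693, 0.721, 0.0, 0.0]
ft_force: [0.2, 0.4, -0.5]
grip_width: 0.0523
```

Emit:
drive_tool:
  plan:
    - [[-0.25,1,0,0,0,0.23],[-0.25,1,0,0,0,0.23],[-0.2,1,0,0,0,0],[0,0,0,0,0,0],[0,0,0,0,0,0]]

```text
time: 34.22
position: [0.4499, 0.1543, 0.4116]
tool_rot: [0.676, 0.737, -0.0, 0.0]
ft_force: [0.7, -0.8, 0.0]
grip_width: 0.0524
```

```bash
python3 - <<'E'
from h import *
look('w16')
E
```

```text
34.225 [0.4499 0.1543 0.4116] 94.98 [ 6.757e-01  7.371e-01 -0.000e+00  3.000e-04] 0.052401899544177954
```

View pics/w16.png

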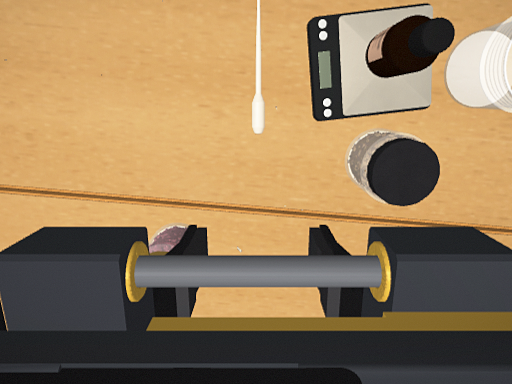

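The pipette bulb is at (258,115) and its stem runs up out of frame. I'll move +y 0.075.

Emit:
drive_tool:
  plan:
    - [[0,1,0,0,0,0],[0,1,0,0,0,0],[0,1,0,0,0,0],[0,0,0,0,0,0],[0,0,0,0,0,0]]

```text
time: 34.9
position: [0.4502, 0.2284, 0.4113]
tool_rot: [0.676, 0.737, -0.0, 0.0]
ft_force: [-0.5, 0.2, 0.2]
grip_width: 0.0522
```

```bash
python3 - <<'E'
from h import *
o,im=look('w17'); im=im[:,:,::-1]
hsv=cv2.cvtColor(im.copy(),cv2.COLOR_BGR2HSV)
m=cv2.inRange(hsv,(0,0,200),(180,70,255)); mm=np.zeros_like(m); mm[20:225,220:300]=m[20:225,220:300]
n,l,s,c=cv2.connectedComponentsWithStats(mm); i=1+s[1:,4].argmax(); print(s[i],c[i])
ys,xs=np.where(l==i)
for y in range(ys.min(),ys.max()+1,8):
    r=xs[ys==y]; print(y,r.min(),r.max(), wplane(o,((r.min()+r.max())/2,y),.006)[:2].round(4))
E
```

```text
34.9 [0.4502 0.2284 0.4113] 94.89 [ 6.763e-01  7.366e-01 -5.000e-04  1.000e-04] 0.05219533766542355
[247  64  12 134 800] [252.23875 148.35375]
64 252 252 [0.435 0.339]
72 251 253 [0.4356 0.3309]
80 251 253 [0.4363 0.3228]
88 251 253 [0.437  0.3145]
96 251 253 [0.4376 0.3062]
104 251 254 [0.4389 0.2978]
112 250 254 [0.439  0.2892]
120 250 254 [0.4397 0.2805]
128 250 254 [0.4404 0.2718]
136 250 254 [0.4411 0.2629]
144 250 254 [0.4419 0.2539]
152 250 254 [0.4426 0.2449]
160 250 254 [0.4433 0.2357]
168 247 258 [0.4447 0.2264]
176 247 258 [0.4454 0.217 ]
184 247 258 [0.4462 0.2075]
192 247 257 [0.4464 0.1978]
```

View pics/w17.png

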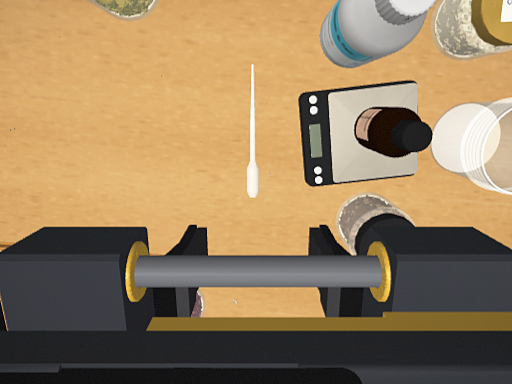

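```bash
python3 - <<'E'
from h import *
o,im=load('w17')
for px,z in [((355,130),.02),((355,130),.06),((358,130),.09),((340,225),.0),((340,225),.08),((125,15),0),((125,15),.05),((302,150),.019),((302,95),.019)]: print(px,z,wplane(o,px,z).round(3))
print((np.array([.4416,.258])-o['position'][:2])/.025)
E
```

```text
(355, 130) 0.02 [0.552 0.28  0.02 ]
(355, 130) 0.06 [0.54  0.282 0.06 ]
(358, 130) 0.09 [0.534 0.284 0.09 ]
(340, 225) 0.0 [0.558 0.164 0.   ]
(340, 225) 0.08 [0.535 0.191 0.08 ]
(125, 15) 0 [0.298 0.376 0.   ]
(125, 15) 0.05 [0.317 0.367 0.05 ]
(302, 150) 0.019 [0.497 0.254 0.019]
(302, 95) 0.019 [0.491 0.311 0.019]
[-0.34457751  1.18350105]
```

Emit:
drive_tool:
  plan:
    - [[-0.17,0.59,0,0,0,0],[-0.17,0.59,0,0,0,0],[0,0,-0.9,0,0,0],[0,0,-0.9,0,0,0],[0,0,-0.9,0,0,0],[0,0,-0.9,0,0,0],[0,0,0,0,0,0],[0,0,0,0,0,0]]
  grip: 0.6

```text
time: 35.95
position: [0.4418, 0.2593, 0.3221]
tool_rot: [0.676, 0.737, 0.0, 0.0]
ft_force: [0.2, 0.5, 0.1]
grip_width: 0.0347
```

```bash
python3 - <<'E'
from h import *
o,im=look('w18')
print((np.array([.4416,.258])-o['position'][:2])/.025)
E
```

```text
35.95 [0.4418 0.2593 0.3221] 94.95 [6.759e-01 7.370e-01 5.000e-04 2.000e-04] 0.0347327057346596
[-0.00658805 -0.05351899]
```

View pics/w18.png

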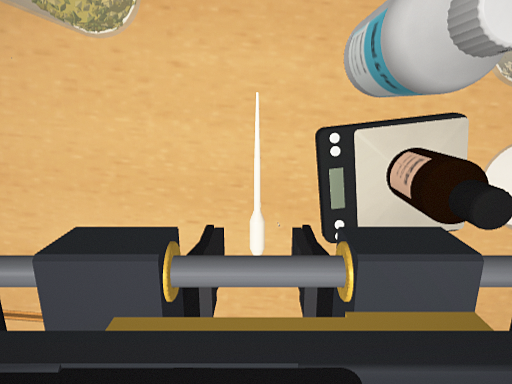

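Emit:
drive_tool:
  plan:
    - [[0,-0.05,-0.9,0,0,0],[0,0,-0.9,0,0,0],[0,0,-0.9,0,0,0],[0,0,-0.9,0,0,0],[0,0,-0.8,0,0,0],[0,0,-0.6,0,0,0],[0,0,-0.4,0,0,0],[0,0,0,0,0,0]]

```text
time: 37.0
position: [0.4416, 0.2575, 0.1863]
tool_rot: [0.676, 0.737, -0.0, -0.0]
ft_force: [0.2, 0.6, 0.8]
grip_width: 0.0344
```

Emit:
drive_tool:
  plan:
    - [[0,0,-0.06,0,0,0],[0,0,0,0,0,0],[0,0,0,0,0,0],[0,0,0,0,0,0],[0,0,0,0,0,0]]
  grip: 1
  force: 8

```text
time: 37.62
position: [0.4417, 0.2575, 0.1853]
tool_rot: [0.676, 0.737, 0.0, 0.0]
ft_force: [-0.3, -0.5, 3.5]
grip_width: 0.0104
```

Emit:
drive_tool:
  plan:
    - [[0,0,0,0,0,0],[0,0,0,0,0,0]]

```text
time: 37.88
position: [0.4417, 0.2576, 0.1853]
tool_rot: [0.676, 0.737, 0.0, 0.0]
ft_force: [0.0, 1.0, 6.6]
grip_width: 0.0107
```

Emit:
drive_tool:
  plan:
    - [[0,0,0.5,0,0,0],[0,0,0.9,0,0,0],[0,0,0.9,0,0,0],[0,0,0,0,0,0]]

```text
time: 38.38
position: [0.442, 0.2577, 0.2441]
tool_rot: [0.676, 0.737, 0.002, 0.001]
ft_force: [-0.2, 0.7, -0.1]
grip_width: 0.0106
```

```bash
python3 - <<'E'
from h import *
o,im=look('w19'); print(o['ft_force'])
a=snap('scene','s19.png')[:,:,::-1]; cv2.imwrite('pics/s19z.png',cv2.resize(a[160:310,160:310],None,fx=4,fy=4,interpolation=cv2.INTER_CUBIC))
E
```

```text
38.375 [0.442  0.2577 0.2441] 94.93 [0.6761 0.7368 0.0017 0.0009] 0.01063751309426917
[-0.23202919  0.71154297 -0.12078059]
```

View pics/w19.png

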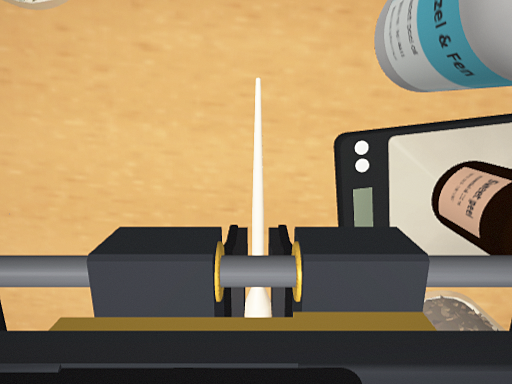

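View pics/s19z.png

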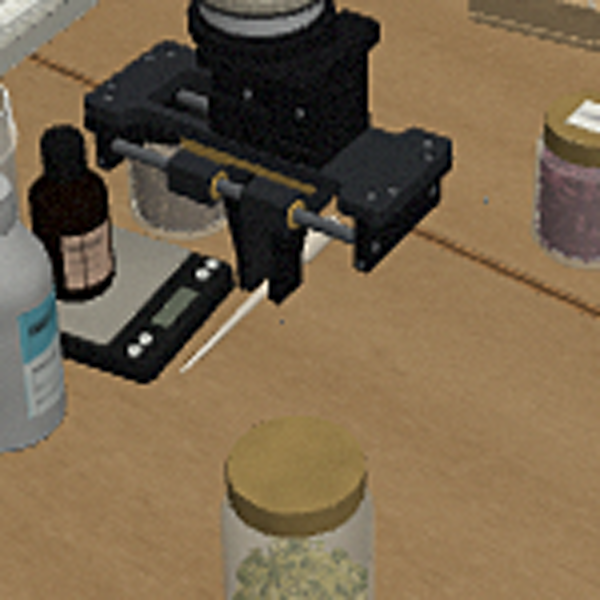

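Emit:
drive_tool:
  plan:
    - [[0,0,0.9,0,0,0],[0,0,0.9,0,0,0],[0,0,0.9,0,0,0],[0,0,0.9,0,0,0],[0,0,0.9,0,0,0],[0,-0.5,0.9,0,0,0],[0.05,-0.9,0,0,0,0.1],[0.05,-0.9,0,0,0,0.1]]

```text
time: 39.48
position: [0.4438, 0.1995, 0.3767]
tool_rot: [0.668, 0.744, -0.001, -0.0]
ft_force: [-0.2, -0.2, -0.1]
grip_width: 0.0106
```

Emit:
drive_tool:
  plan:
    - [[0.05,-0.95,0,0,0,0.1],[0.05,-0.95,0,0,0,0.1],[0.05,-0.95,0,0,0,0.1],[0.05,-0.95,0,0,0,0.1],[0.05,-0.95,0,0,0,0.1],[0.05,-0.95,0,0,0,0.1],[0.05,-0.95,0,0,0,0.1],[0.05,-0.95,0,0,0,0.1]]

```text
time: 40.48
position: [0.4538, 0.0092, 0.3764]
tool_rot: [0.637, 0.771, -0.001, -0.001]
ft_force: [-0.2, 0.3, 0.2]
grip_width: 0.0107
```

Emit:
drive_tool:
  plan:
    - [[0.05,-0.95,0,0,0,0],[0.05,-0.95,0,0,0,0],[0.05,-0.95,0,0,0,0],[0.05,-0.95,0,0,0,0],[0.05,-0.95,0,0,0,0],[0.05,-0.95,0,0,0,0],[0.05,-0.95,0,0,0,0],[0.05,-0.95,0,0,0,0]]

```text
time: 41.48
position: [0.4638, -0.1807, 0.3762]
tool_rot: [0.637, 0.771, -0.0, -0.001]
ft_force: [0.4, 0.5, -0.4]
grip_width: 0.0106
```

Emit:
drive_tool:
  plan:
    - [[0.1,-0.95,0,0,0,0],[0.1,-0.95,0,0,0,0],[0,-0.95,0,0,0,0],[0,-0.8,0,0,0,0],[0,0,0,0,0,0],[0,0,0,0,0,0]]

```text
time: 42.22
position: [0.4688, -0.2708, 0.3773]
tool_rot: [0.637, 0.771, 0.0, -0.001]
ft_force: [-0.5, -0.3, -0.2]
grip_width: 0.0103
```

```bash
python3 - <<'E'
from h import *
o,im=look('w20')
print((np.array([.4704,-.2905])-o['position'][:2])/.025,o['ft_force'],o['q'])
E
```

```text
42.225 [ 0.4688 -0.2708  0.3773] 100.91 [ 6.367e-01  7.711e-01  2.000e-04 -6.000e-04] 0.010336779821924045
[ 0.06353821 -0.78780009] [-0.52849821 -0.25529032 -0.24220673] [-7.30388408e-01  4.51415565e-01  1.67187064e+00  4.29075467e-04
  1.01957605e+00 -9.21038426e-01]
```

View pics/w20.png

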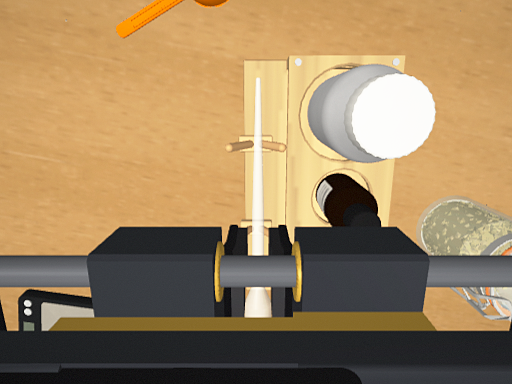

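Emit:
drive_tool:
  plan:
    - [[-0.52,-0.3,0,0.142,-0.736,0],[-0.52,-0.3,0,0.142,-0.736,0],[-0.52,-0.3,0,0.142,-0.736,0],[-0.52,-0.3,0,0.142,-0.736,0],[0,0,-1,0,0,0],[0,0,-1,0,0,0],[0,0,0,0,0,0],[0,0,0,0,0,0]]

```text
time: 43.28
position: [0.4175, -0.301, 0.3282]
tool_rot: [0.628, 0.762, 0.121, 0.1]
ft_force: [0.1, -0.7, 0.2]
grip_width: 0.0107
```

```bash
cat > piv.py <<'E'
from h import *
def piv(o,d=.178):
    R=Ro.from_quat(o['tool_rot']).as_matrix(); p=o['position']+R[:,2]*d
    c,s=.9818,.1898; v=p[:2]-[.5306,-.2702]
    print('pivot',p.round(4),'local',np.round([c*v[0]+s*v[1],-s*v[0]+c*v[1]],4),'toolz local',np.round([c*R[0,2]+s*R[1,2],-s*R[0,2]+c*R[1,2],R[2,2]],3))
E
python3 - <<'E'
from piv import *
o,im=look('w21');piv(o);print(o['ft_force'])
a=snap('scene','s21.png')[:,:,::-1]; cv2.imwrite('pics/s21z.png',cv2.resize(a[60:190,240:390],None,fx=4,fy=4,interpolation=cv2.INTER_CUBIC))
E
```

```text
43.275 [ 0.4175 -0.301   0.3282] 100.97 [0.6284 0.762  0.1206 0.0999] 0.010736827125950798
pivot [ 0.4716 -0.2906  0.1589] local [-0.0618 -0.0088] toolz local [ 0.309 -0.001 -0.951]
[ 0.0644522  -0.70847507  0.23622261]
```

View pics/w21.png

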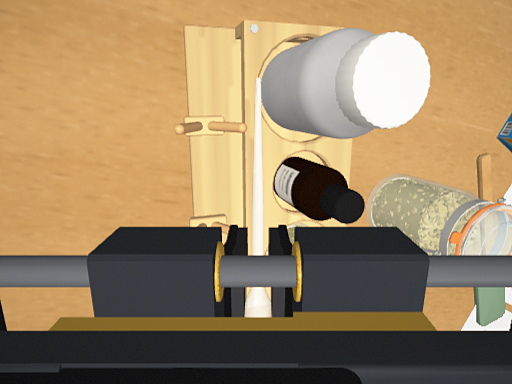

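View pics/s21z.png

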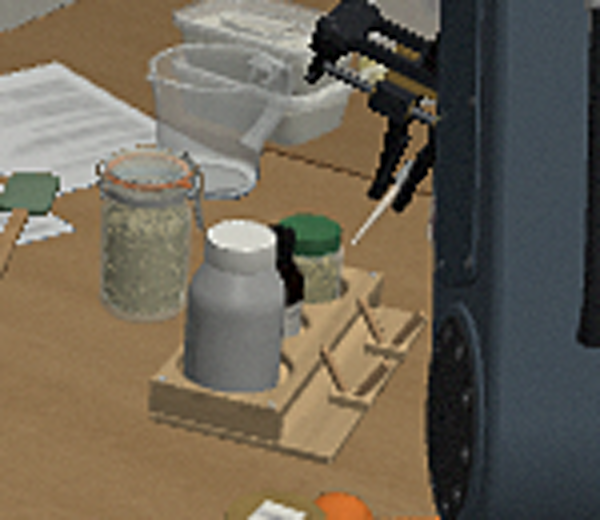

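```bash
python3 - <<'E'
from piv import *
o,_=load('w21');R=Ro.from_quat(o['tool_rot']).as_matrix()
for L in (.0785,.0815,.0845):
  for d in (.17,.175,.18,.185): print(L,d,wproj(o,o['position']+R@[L,0,d]).round(1))
E
```

```text
0.0785 0.17 [255.8  84.5]
0.0785 0.175 [255.9  85.1]
0.0785 0.18 [256.   85.7]
0.0785 0.185 [256.   86.3]
0.0815 0.17 [255.8  77. ]
0.0815 0.175 [255.9  77.9]
0.0815 0.18 [255.9  78.7]
0.0815 0.185 [256.   79.5]
0.0845 0.17 [255.8  69.5]
0.0845 0.175 [255.9  70.6]
0.0845 0.18 [255.9  71.7]
0.0845 0.185 [256.   72.7]
```

Emit:
drive_tool:
  plan:
    - [[-0.05,0,-0.8,0,0,0],[0,0,-0.8,0,0,0],[0,0,-0.8,0,0,0],[0,0,-0.8,0,0,0],[0,0,-0.6,0,0,0],[0,0,-0.4,0,0,0],[0,0,-0.2,0,0,0],[0,0,0,0,0,0]]

```text
time: 44.38
position: [0.416, -0.3013, 0.2176]
tool_rot: [0.629, 0.762, 0.121, 0.1]
ft_force: [-0.3, 0.4, -0.5]
grip_width: 0.0106
```

```bash
python3 - <<'E'
from piv import *
o,im=look('w22');piv(o);print(o['ft_force'])
a=snap('scene','s22.png')[:,:,::-1]; cv2.imwrite('pics/s22z.png',cv2.resize(a[90:190,260:385],None,fx=5,fy=5,interpolation=cv2.INTER_CUBIC))
a=snap('side','d22.png')[:,:,::-1]; cv2.imwrite('pics/d22z.png',cv2.resize(a[110:200,240:340],None,fx=5,fy=5,interpolation=cv2.INTER_CUBIC))
E
```

```text
44.375 [ 0.416  -0.3013  0.2176] 100.92 [0.6287 0.7617 0.1206 0.0997] 0.0105644801952797
pivot [ 0.47   -0.2909  0.0484] local [-0.0634 -0.0089] toolz local [ 0.309 -0.    -0.951]
[-0.28592627  0.43315132 -0.54999118]
```

View pics/w22.png

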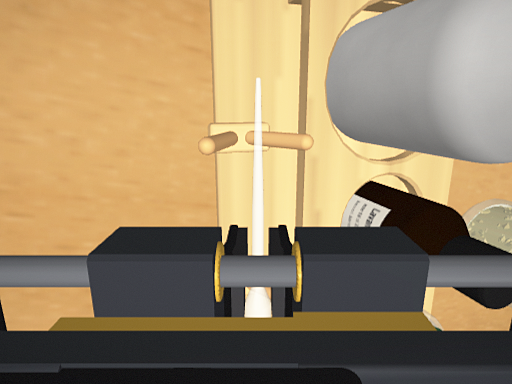

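View pics/s22z.png

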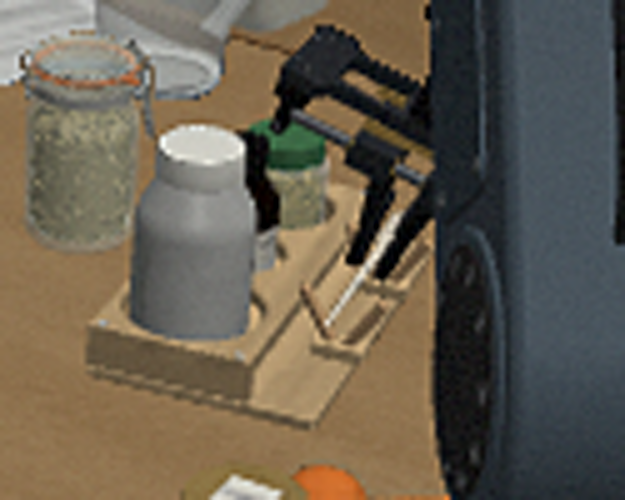

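View pics/d22z.png

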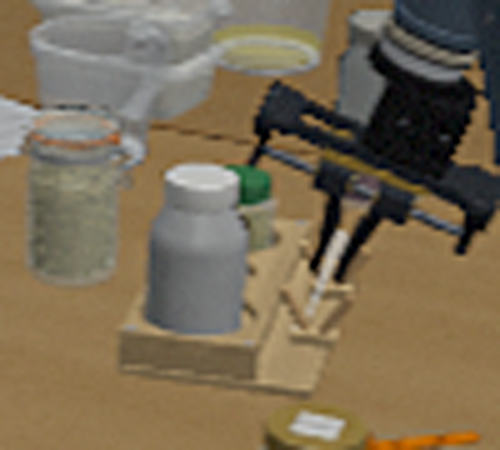

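Emit:
drive_tool:
  plan:
    - [[0,0,-0.2,0,0,0],[0,0,-0.2,0,0,0],[0,0,-0.15,0,0,0],[0,0,0,0,0,0]]

```text
time: 45.02
position: [0.4158, -0.3011, 0.2033]
tool_rot: [0.629, 0.762, 0.121, 0.099]
ft_force: [-0.3, 0.3, 0.1]
grip_width: 0.0111
```

```bash
python3 - <<'E'
from piv import *
o,im=look('w23');piv(o);print(o['ft_force'],o['moment'])
E
```

```text
45.025 [ 0.4158 -0.3011  0.2033] 100.92 [0.6289 0.7617 0.1207 0.0991] 0.01112524147801922
pivot [ 0.4696 -0.2906  0.034 ] local [-0.0637 -0.0085] toolz local [ 0.308  0.001 -0.951]
[-0.30047917  0.27043074  0.09026035] [-0.07082242  0.07041776  0.05296278]
```

View pics/w23.png

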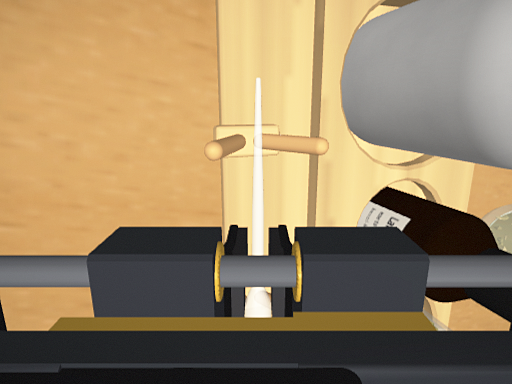

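Emit:
drive_tool:
  plan:
    - [[0,0,-0.1,0,0,0],[0,0,-0.05,0,0,0],[0,0,0,0,0,0]]

```text
time: 45.45
position: [0.4159, -0.3013, 0.1999]
tool_rot: [0.629, 0.762, 0.121, 0.1]
ft_force: [-0.9, 0.9, -0.9]
grip_width: 0.0104
```

Emit:
drive_tool:
  plan:
    - [[0,0,-0.08,0,0,0],[0,0,0,0,0,0]]

```text
time: 45.7
position: [0.416, -0.3013, 0.198]
tool_rot: [0.629, 0.762, 0.121, 0.1]
ft_force: [0.2, -0.1, -0.5]
grip_width: 0.0104
```

Emit:
drive_tool:
  plan:
    - [[0,0,-0.08,0,0,0],[0,0,0,0,0,0]]

```text
time: 45.95
position: [0.4157, -0.3014, 0.1964]
tool_rot: [0.629, 0.762, 0.12, 0.1]
ft_force: [-2.5, -1.3, 6.1]
grip_width: 0.0107
```

```bash
python3 - <<'E'
from piv import *
o,im=look('w24');piv(o);print(o['ft_force'],o['moment'])
a=snap('scene','s24.png')[:,:,::-1]; cv2.imwrite('pics/s24z.png',cv2.resize(a[90:190,260:385],None,fx=5,fy=5,interpolation=cv2.INTER_CUBIC))
cv2.imwrite('pics/w24z.png',cv2.resize(im[50:330,190:340,::-1],None,fx=2.1,fy=2.1,interpolation=cv2.INTER_CUBIC))
E
```

```text
45.95 [ 0.4157 -0.3014  0.1964] 100.93 [0.6287 0.7618 0.1204 0.0999] 0.010650511708851822
pivot [ 0.4698 -0.2911  0.0271] local [-0.0637 -0.0089] toolz local [ 0.309 -0.001 -0.951]
[-2.4744991  -1.25782028  6.06553596] [-0.08143682  0.18030618  0.00428723]
```

View pics/w24z.png

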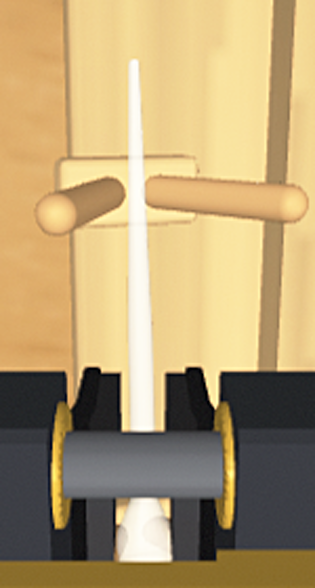

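View pics/s24z.png

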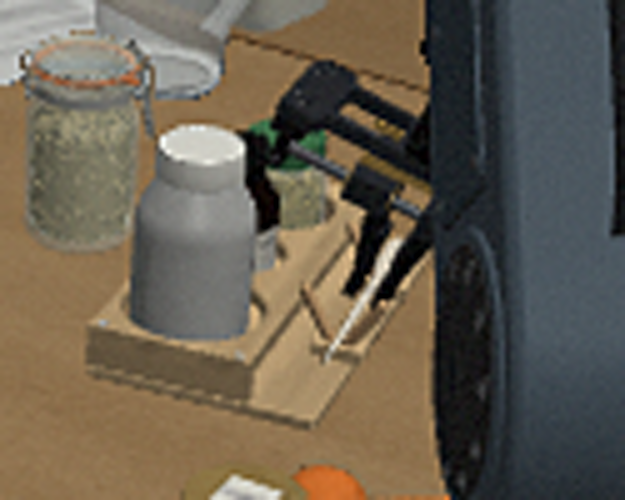

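Emit:
drive_tool:
  plan:
    - [[0,0,0,0,0,0],[0,0,0,0,0,0],[0,0,0,0,0,0]]
  grip: 0.7

```text
time: 46.42
position: [0.4158, -0.3012, 0.1958]
tool_rot: [0.629, 0.762, 0.121, 0.099]
ft_force: [-0.1, 0.1, -0.1]
grip_width: 0.0249
```

```bash
python3 - <<'E'
from piv import *
o,im=look('w25');piv(o);print(o['ft_force'],o['moment'])
a=snap('scene','s25.png')[:,:,::-1]; cv2.imwrite('pics/s25z.png',cv2.resize(a[90:190,260:385],None,fx=5,fy=5,interpolation=cv2.INTER_CUBIC))
cv2.imwrite('pics/w25z.png',cv2.resize(im[50:330,190:340,::-1],None,fx=2.1,fy=2.1,interpolation=cv2.INTER_CUBIC))
E
```

```text
46.425 [ 0.4158 -0.3012  0.1958] 100.92 [0.6288 0.7617 0.1206 0.0993] 0.02494619267682248
pivot [ 0.4698 -0.2907  0.0265] local [-0.0636 -0.0085] toolz local [ 0.309  0.    -0.951]
[-0.08585737  0.11727916 -0.07001895] [-0.07085725  0.02953205  0.00658406]
```

View pics/w25z.png

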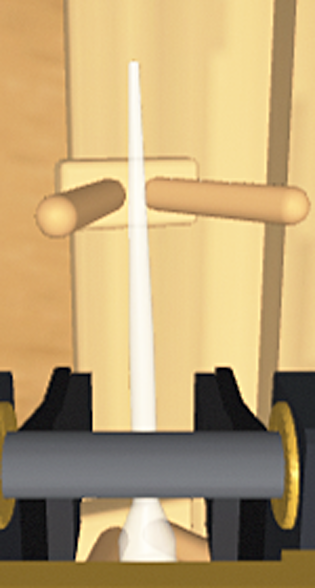

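View pics/s25z.png

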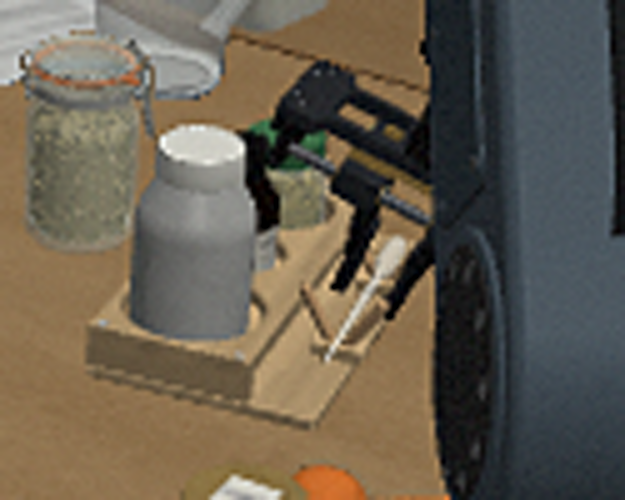

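Emit:
drive_tool:
  plan:
    - [[-0.13,-0.02,0.4,0,0,0],[-0.22,-0.04,0.7,0,0,0],[-0.28,-0.06,0.9,0,0,0],[-0.28,-0.06,0.9,0,0,0],[-0.28,-0.06,0.9,0,0,0],[0,-0.3,1,0,0,0],[0,-0.3,1,0,0,0],[0,-0.3,1,0,0,0]]

```text
time: 47.52
position: [0.3856, -0.3296, 0.3674]
tool_rot: [0.629, 0.762, 0.12, 0.1]
ft_force: [0.7, 0.5, -0.9]
grip_width: 0.026
```

Emit:
drive_tool:
  plan:
    - [[0,-0.5,0.5,0,0,0],[0,-0.5,0.3,0,0,0],[0,0,0,0,0,0],[0,0,0,0,0,0]]

```text
time: 48.02
position: [0.3858, -0.3542, 0.3853]
tool_rot: [0.629, 0.762, 0.121, 0.098]
ft_force: [0.5, 0.2, -0.2]
grip_width: 0.026
```

```bash
python3 - <<'E'
from piv import *
o,im=look('w26')
snap('scene','s26.png'); snap('side','d26.png')
a=cv2.imread('pics/scene0.png');b=cv2.imread('pics/s26.png')
cv2.imwrite('pics/s26z.png',cv2.resize(b[90:190,260:385],None,fx=5,fy=5,interpolation=cv2.INTER_CUBIC))
E
```

```text
48.025 [ 0.3858 -0.3542  0.3853] 100.92 [0.6289 0.7616 0.1209 0.0985] 0.025953277922244288
```

View pics/s26z.png

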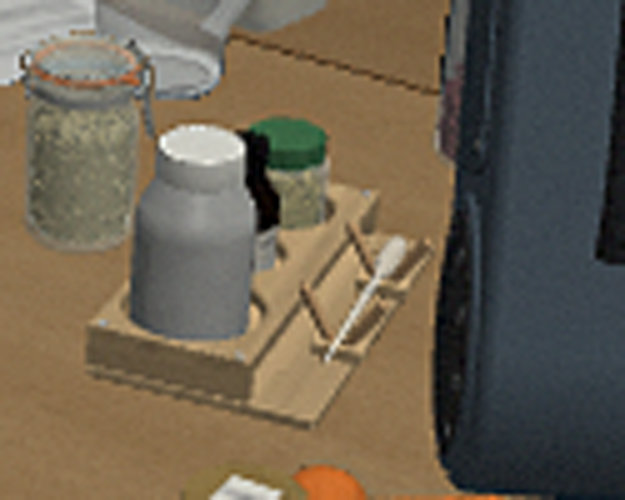

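View pics/w26.png

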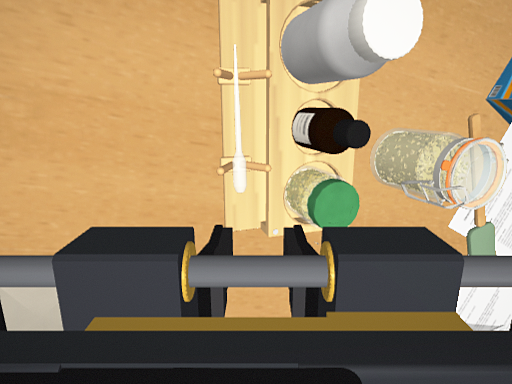

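View pics/s26.png

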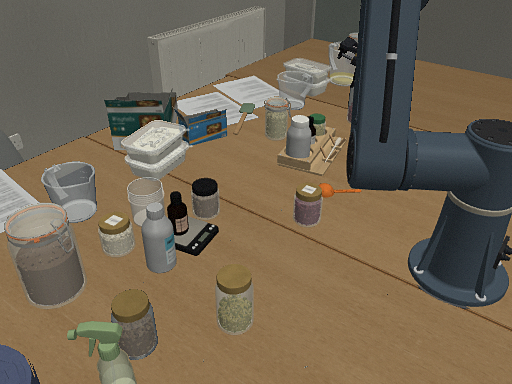

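```bash
python3 - <<'E'
from h import *
o,im=load('w26')
for n,p in dict(wide=(.539,-.193,.144),amber=(.5538,-.2732,.112),jar=(.5677,-.3458,.086)).items(): print(n,proj('scene',p).round(1),proj('side',p).round(1),wproj(o,p).round(1))
a=cv2.imread('pics/scene0.png')[185:280,135:245].astype(int);b=cv2.imread('pics/s26.png')[185:280,135:245].astype(int)
d=np.abs(a-b).max(2)>40; ys,xs=np.where(d); print(d.sum(), (xs+135).min() if len(xs) else 0,(xs+135).max() if len(xs) else 0)
b=cv2.imread('pics/d26.png');cv2.imwrite('pics/d26z.png',cv2.resize(b[120:200,240:340],None,fx=6,fy=6,interpolation=cv2.INTER_CUBIC))
E
```

```text
wide [299.9 118.5] [279.6 144.1] [393.3  19.7]
amber [309. 118.] [283.7 144.7] [358.  131.9]
jar [316.4 116.7] [287.  144.5] [337.1 205.6]
147 154 244
```

View pics/d26z.png

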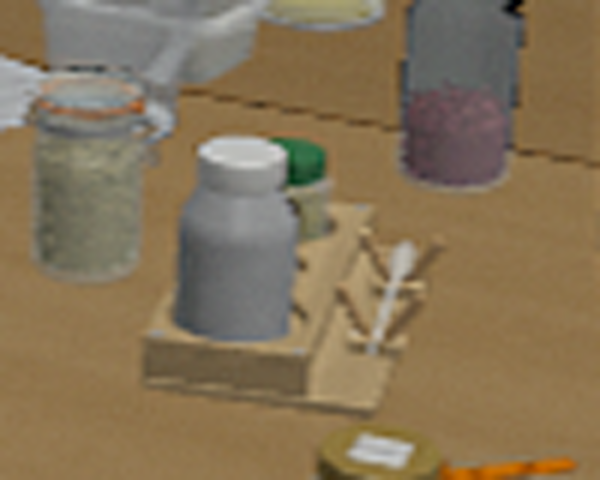

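```bash
python3 -c "
from h import *
print(robot.hand_in(), robot.get_obs()['time'])"
```

```text
the job is handed in; nothing more can be done
the job is handed in; nothing more can be done
```

I packed the rack in the order listed and handed the job in at about 48 s, with the arm clear of everything. Handing in reported no verdict.

- **Amber bottle:** It stands upright in the small well. Its cap top appears within about 2 px of where a seated bottle should be.
- **Wide bottle:** I took it by the cap and it stands upright in the wide well. Its cap top matches the seated position in the scene and wrist views.
- **Smallest jar:** It stands upright in the middle well. It looks about 4 px (3–4 mm) off the predicted spot in the wrist view. The scene view agrees that it sits at the bottom.
- **Pipette:** It lies in both pairs of dowels. I lowered it with the tool tilted 18° to clear the amber bottle. It touched the dowels at about 6 N before release.
- **Left in place:** The bottle on the scale, the tall aluminium bottle and the bigger jar were not touched. A before-and-after comparison of the area round the scale gave 147 changed pixels. I took these to be mainly the missing pipette, but did not check where they lie.

The highest wrist force I read was about 7 N. No check failed.

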